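# Pack the peg tub and soap case into the tray corner

## Task

First put all the loose clothes pegs, from the worktop and the tray, into the yellow peg tub where it stands, then carry the tub by its handle, level and without spilling, onto the ribbed aluminium tray. Push it square and flush into the corner of the tray's two upstands, a long side against the far upstand and a short end against the left one, then lay the white soap case flat on the tray and push it square and flush too, its long side against the far upstand and its end against the tub. Leave the dispenser, the tumbler and the scrubber where they are.

Things in the scene. Friction and masses are not known exactly. Their poses are not given: they have to be found in the camera images.
- tray: ribbed aluminium tray fixed to the worktop, 260 (its x) by 320 mm (its y), a little turned; origin at the centre of its underside. The rib tops, where things rest, are 8 mm above the worktop. An upstand 30 mm high above the ribs and 5 mm thick runs along its whole far (+x) edge and whole left (+y) edge; the near and right edges are open
- tray_corner (a point): the inner corner between the tray's two upstands, at rib-top height; axes as the tray's: the far upstand's inner face is x = 0 and the left upstand's inner face is y = 0, so the tray's floor lies at negative x and y
- tub: open yellow peg tub, 110 (its x) by 160 (its y) by 55 mm high, walls 4 mm, straight sides; origin at the centre of its underside, z up. A fixed white handle bar spans its middle along x: 98 mm long, 12 mm wide (y), 14 mm high, top 92 mm above the underside, on end posts; the openings either side of it are 70 mm (y) by 102 mm. Same if turned half round
- soap_case: closed hard white plastic soap case, a flat box 60 mm (its x) by 92 mm (its y) by 34 mm high; origin at the centre of its underside, z up. The same if turned half round
- peg1: wooden clothes peg lying on its side, 72 mm long (its x), 14 mm wide (its y), 11 mm high; origin at the centre of its underside. Three to six pegs are there, the others absent
- peg2: wooden clothes peg lying on its side, 72 mm long (its x), 14 mm wide (its y), 11 mm high; origin at the centre of its underside. Three to six pegs are there, the others absent
- peg3: wooden clothes peg lying on its side, 72 mm long (its x), 14 mm wide (its y), 11 mm high; origin at the centre of its underside. Three to six pegs are there, the others absent
- peg4: wooden clothes peg lying on its side, 72 mm long (its x), 14 mm wide (its y), 11 mm high; origin at the centre of its underside. Three to six pegs are there, the others absent
- peg5: wooden clothes peg lying on its side, 72 mm long (its x), 14 mm wide (its y), 11 mm high; origin at the centre of its underside. Three to six pegs are there, the others absent
- peg6: wooden clothes peg lying on its side, 72 mm long (its x), 14 mm wide (its y), 11 mm high; origin at the centre of its underside. Three to six pegs are there, the others absent
- dispenser: clear plastic pump dispenser, 64 mm across, 177 mm tall; not part of the job; origin at the centre of its underside
- tumbler: empty stainless steel tumbler, 72 mm across, 100 mm tall; not part of the job; origin at the centre of its underside
- scrubber: green silicone scrubber, 60 by 95 by 23 mm; not part of the job; origin at the centre of its underside
Not all that is in view belongs to the job. Leave any red look-alike of the peg6 alone.

How it is judged:
On the way, in this order (a step that is already met when the one before it is completed fails the run):
1. all the pegs that are there lie in the tub (x of peg1 in the frame of tub between -0.052 and 0.052 m and y of peg1 in the frame of tub between -0.077 and 0.077 m and z of peg1 in the frame of tub between -0.005 and 0.05 m and x of peg2 in the frame of tub between -0.052 and 0.052 m and y of peg2 in the frame of tub between -0.077 and 0.077 m and z of peg2 in the frame of tub between -0.005 and 0.05 m and x of peg3 in the frame of tub between -0.052 and 0.052 m and y of peg3 in the frame of tub between -0.077 and 0.077 m and z of peg3 in the frame of tub between -0.005 and 0.05 m and x of peg4 in the frame of tub between -0.052 and 0.052 m and y of peg4 in the frame of tub between -0.077 and 0.077 m and z of peg4 in the frame of tub between -0.005 and 0.05 m and x of peg5 in the frame of tub between -0.052 and 0.052 m and y of peg5 in the frame of tub between -0.077 and 0.077 m and z of peg5 in the frame of tub between -0.005 and 0.05 m and x of peg6 in the frame of tub between -0.052 and 0.052 m and y of peg6 in the frame of tub between -0.077 and 0.077 m and z of peg6 in the frame of tub between -0.005 and 0.05 m), for 0.2 s.
2. the tub stands on the tray with the pegs in it (all of step 1 and x of tub in the frame of tray_corner between -0.225 and -0.045 m and y of tub in the frame of tray_corner between -0.29 and -0.07 m and z of tub in the frame of tray_corner between -0.005 and 0.006 m), for 0.2 s.
At the end, for the whole second after the job is handed in: All pegs in the tub. Tub upright on the tray, at most 4 mm from the far and the left upstand, square within 0.03 rad. Soap case flat on the tray, at most 4 mm from the far upstand, its centre at most 211.5 mm from the left one (against the tub), square within 0.045 rad. All at rest (all of step 1 and x of tub in the frame of tray_corner above -0.059 m and y of tub in the frame of tray_corner above -0.084 m and z of each of tub, soap_case in the frame of tray_corner below 0.005 m and angle between the x axis of tub and the x axis of tray_corner, either way round below 0.03 rad and angle between tub's own z axis and vertical below 0.05 rad and linear speed of each of tub, soap_case below 0.02 m/s and x of soap_case in the frame of tray_corner above -0.034 m and y of soap_case in the frame of tray_corner between -0.2115 and -0.19 m and angle between the x axis of soap_case and the x axis of tray_corner, either way round below 0.045 rad and angle between soap_case's own z axis and vertical below 0.06 rad); the robot touches nothing.
It fails at once if the tub is tipped more than about 20 degrees (angle between tub's own z axis and vertical above 0.35 rad).
It fails at once if the dispenser is disturbed (moved over 25 mm) (distance of dispenser from where it was at the start of the episode above 0.025 m).
It fails at once if the tumbler is disturbed (moved over 25 mm) (distance of tumbler from where it was at the start of the episode above 0.025 m).
It fails at once if the scrubber is disturbed (moved over 25 mm) (distance of scrubber from where it was at the start of the episode above 0.025 m).
Of peg1, peg2, peg3, peg4, peg5, peg6 only 3 to 6 are there at a start; the rules pass over those that are not, and their reading is None.
At some moment in a run one of peg1, peg2, peg3, peg4, peg5, peg6, soap_case, tub may be knocked a few centimetres aside while the robot is not near it.
It also fails if it takes over 210 s, if anything falls off the work surface, if the arm or the gripper's body presses on something with over 40 N, if the wrist force passes 120 N, or if a joint passes its speed limit or range.

## Robot

A 6-joint arm with a two-finger parallel gripper is mounted at the origin on the work surface. World frame = base frame: x ahead of the robot, y to its left, z up, the work surface at z = 0. Lengths are in m, angles in rad, forces in N, time in s.
With the tool pointing down it reaches from about 0.35 to 0.85 m from the base axis. Payload 8.1 kg.
Tool frame: the origin (TCP) lies between the finger pads; the fingertips stand 25 mm ahead of it and the grasp point (between the pads) lies 6 mm ahead of it; z points along the fingers, y is the line along which they close (so a half turn about z gives the same grasp; the last joint's range is limited). The gripper opens to 93 mm and grips with 3 to 60 N. Pads are 15 mm wide; open, the fingers measure 128 mm over their backs; the gripper's body (75 mm by 188 mm) begins 65 mm behind the grasp point.
Start: joints at [-1.336, 0.13, 1.488, -0, 1.523, -0.085], TCP at [0.189, -0.57, 0.244] pointing down, gripper open.
Joint ranges: [-2.96, 2.96], [-0.89, 2.26], [0.02, 2.5], [-1.34, 4.48], [0, 2.73], [-2.66, 2.66]. Speed limits (rad/s): [2.39, 2.39, 2.79, 3.14, 3.14, 3.14].

## Interface

Orientations are given as a rotation vector (axis times angle).
In Python, from plant import robot gives the robot as it stands.
- The arm moves only by the tool arm_command, never from a script. Its argument "increments" is text: rows parted by semicolons, each of 5 numbers parted by spaces: the closure, from 0 (fully open) to 1 (shut), then the shift along the tool's x, y, z in mm, then the turn about the tool's z in rad. A call has 1 to 5 rows; each row is the pose to reach, as a shift and turn from the pose commanded when the call began, along the tool's axes at that moment; what a row does not reach only later rows make up. A row lasts 1/10 s, in which the tool goes at most 50 mm and 8.59 degrees, less where a joint would pass 70% of its speed; a pose out of reach is approached as far as the arm can. A call with a gripper value outside its range is refused whole. The fingers move at their own pace and stop on an object; "grip_force" is the grip in N (left out, the last holds). Time passes only in rows, so rows that repeat a pose let the fingers close. It gives the time, the measured TCP pose, the force, the opening and the grip force at its end, in the units of the state.
- robot.read_state(): the state, without advancing time (a new reading comes with each control period).
- robot.read_camera(name): name is "scene" or "side" or "wrist"; returns the picture (384x512x3 uint8, blue, green, red); there is no depth.
- robot.camera_model(name): a dict with "fx", "fy", "cx", "cy" (pixels), "D" ([k1, k2, p1, p2, k3] as OpenCV has them; the pictures are not rectified), "eye" and "rotation" of the camera in the world. Camera axes: x right, y down, z forward; pixel columns grow to the right and rows downward; lengths in m; the calibration is good to about 2 mm. A picture is of the moment at which its call begins: read the wrist's pose just before it. camera_model takes no time and is no camera call; for the wrist camera it gives the pose at the moment of the call.
- robot.close_job(): hands the job in; it is judged then, once.
The state is a dict: "t": time; "q": joint angles; "dq": joint speeds; "joint_torque": joint torques, N m; "tool_pos": TCP position; "orientation": TCP orientation; "force": force on the tool from outside, world axes, zero at the start; "wrist_torque": the same for the moment, N m; "opening": finger opening in m; "gripper_force": force on a finger pad.
Only numpy, scipy, OpenCV 4.12 (cv2) and the standard library are available. Lean on these libraries where they do the work, as an engineer would, in place of code of your own. Each camera call takes 0.05 s, during which the arm holds its last target. There are 200 camera calls.

## Working session

There is one attempt and no reset: what is moved stays moved. The work goes in short steps, Python scripts to look and compute and a tool call to move; the robot and the scene stay as the last step left them, time stands still between calls to the robot, and variables do not carry over. Pictures are saved under pics/ and viewed, at most 18 in all, crops included, and the job is handed in when it is done.

Besides the shell and the picture viewer there is one more tool, called after "Request:" as name(argument=value, ...) on one line, values as JSON. arm_command: Moves the arm, as the interface text tells. Its arguments: {"type":"object","properties":{"increments":{"type":"string"},"grip_force":{"type":"number"}},"required":["increments"]}

```bash
ls; mkdir -p pics; python3 - <<'E'
from plant import robot
import cv2
s=robot.read_state();print(s)
for n in("scene","side","wrist"):
    m=robot.camera_model(n);print(n,m)
    cv2.imwrite(f"pics/{n}0.png",robot.read_camera(n))
a=[cv2.imread(f"pics/{n}0.png") for n in("scene","side")]
E
```

```text
pics
{'t': 0.0, 'q': array([-1.33641142e+00,  1.31137650e-01,  1.48927314e+00, -1.22836116e-05,
        1.52298861e+00, -8.54188499e-02]), 'dq': array([ 1.66554393e-04,  5.31471602e-04, -1.39288778e-03, -1.82609785e-03,
        5.96299670e-05,  7.96298406e-04]), 'joint_torque': array([-1.12780352e-03, -5.59846258e+01, -4.91758525e+01,  7.65344454e-02,
        3.55972617e-02, -1.82767712e-04]), 'tool_pos': array([ 0.18851367, -0.56907007,  0.24260482]), 'orientation': array([-3.09973707e+00, -4.99922783e-01,  2.30276262e-04]), 'force': array([ 0.80418143, -0.2806565 , -0.13652119]), 'wrist_torque': array([-0.00919207, -0.01197801, -0.01729889]), 'gripper_force': 0.0, 'opening': 0.0931015279574747}
scene {'fx': 348.0147354501796, 'fy': 348.0147354501796, 'cx': 252.38296636868358, 'cy': 184.96689678491347, 'D': array([-0.05448096,  0.        ,  0.        ,  0.        ,  0.        ]), 'eye': array([ 1.22147873, -0.26919468,  0.53093327]), 'rotation': array([-1.83741649, -1.2301594 ,  0.65097057])}
side {'fx': 411.4559733356053, 'fy': 411.4559733356053, 'cx': 256.8153210764376, 'cy': 191.8284960115683, 'D': array([-0.02316715,  0.        ,  0.        ,  0.        ,  0.        ]), 'eye': array([0.47409417, 0.73756008, 0.84643002]), 'rotation': array([-0.05651258,  2.90824594, -1.09537304])}
wrist {'fx': 318.17034534825973, 'fy': 318.17034534825973, 'cx': 256.5355046921287, 'cy': 190.1753596326072, 'D': array([-0.07884097,  0.        ,  0.        ,  0.        ,  0.        ]), 'eye': array([ 0.25196532, -0.54773336,  0.38361844]), 'rotation': array([ 2.38153766, -1.71997936, -0.21130683])}
```

```bash
python3 - <<'E'
import cv2
for n in("scene","side"):
    cv2.imwrite(f"pics/{n}0b.png",cv2.resize(cv2.imread(f"pics/{n}0.png"),(800,600),interpolation=cv2.INTER_CUBIC))
E
```

```text
(no output)
```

View pics/scene0b.png

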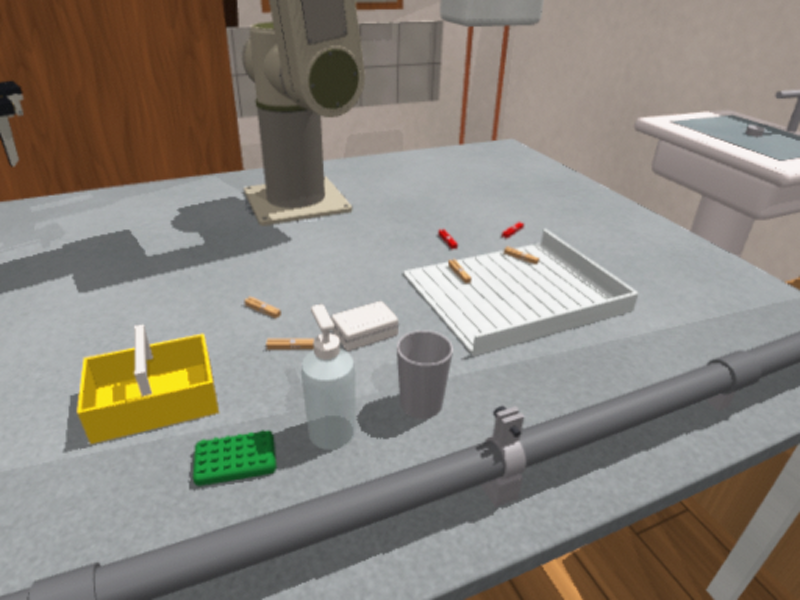

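View pics/side0b.png

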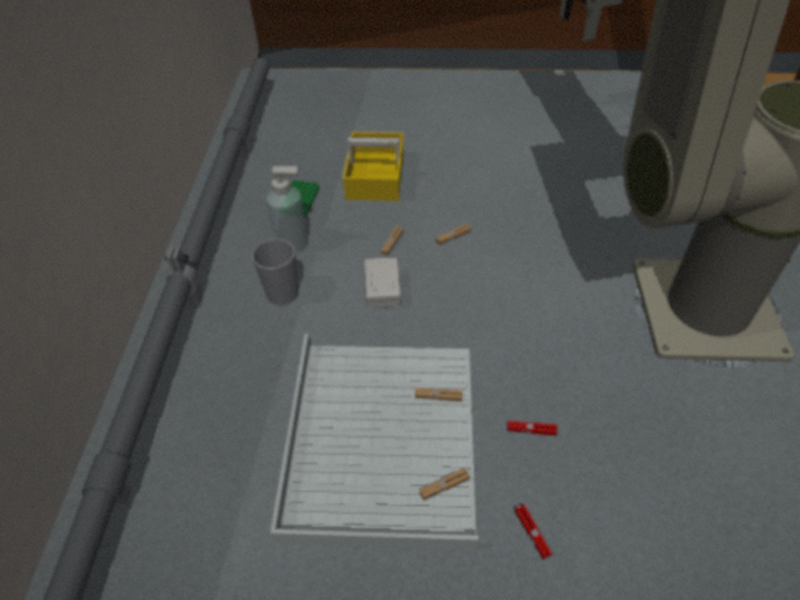

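Natural-wood pegs: in the scene view (262,307), (292,344), (459,271), (521,255), all of which match the description. The two red ones at (448,239) and (513,230) are the look-alikes and stay put. In the side view the pegs are at (392,240), (453,234), (438,394) and (445,484).

```bash
cat > h.py <<'E'
import numpy as np, cv2
from scipy.spatial.transform import Rotation as R
from scipy.optimize import least_squares
def p2w(m,px,z):
    """distorted pixel(s) -> world points on plane z"""
    K=np.array([[m['fx'],0,m['cx']],[0,m['fy'],m['cy']],[0,0,1]])
    u=cv2.undistortPoints(np.array(px,float).reshape(-1,1,2),K,np.array(m['D'])).reshape(-1,2)
    d=np.c_[u,np.ones(len(u))]@R.from_rotvec(m['rotation']).as_matrix().T
    return (m['eye']+d*((z-m['eye'][2])/d[:,2])[:,None])
def w2p(m,X):
    Rm=R.from_rotvec(m['rotation']).as_matrix().T
    K=np.array([[m['fx'],0,m['cx']],[0,m['fy'],m['cy']],[0,0,1]])
    return cv2.projectPoints(np.array(X,float).reshape(-1,1,3),cv2.Rodrigues(Rm)[0],-Rm@m['eye'],K,np.array(m['D']))[0].reshape(-1,2)
def pegs(img,m,z=0.011,zoff=None):
    """orange blobs -> world centre, long-axis angle, length (at plane z)"""
    hsv=cv2.cvtColor(img,cv2.COLOR_BGR2HSV)
    mask=cv2.inRange(hsv,(8,70,80),(20,255,255))
    n,l,st,c=cv2.connectedComponentsWithStats(mask)
    out=[]
    for i in range(1,n):
        if st[i,4]<25: continue
        ys,xs=np.where(l==i); w=p2w(m,np.c_[xs,ys],z)[:,:2]
        mu=w.mean(0);ev,V=np.linalg.eigh(np.cov((w-mu).T));a=V[:,1]
        pr=(w-mu)@a
        out.append((c[i].round(1),st[i,4],(mu+a*(pr.max()+pr.min())/2).round(4),round(float(np.arctan2(a[1],a[0])),3),round(float(np.ptp(pr)),3)))
    return out
E
python3 - <<'E'
from h import *
from plant import robot
for n in("scene","side"):
    m=robot.camera_model(n)
    im=cv2.imread(f"pics/{n}0.png")
    print(n)
    for zz in(.008,.016):
      for o in pegs(im,m,zz): print(zz,*o)
m=robot.camera_model("side")
k=.64
print("tray",p2w(m,np.array([[308,345],[470,348],[476,537]])*k,.008)[:,:2].round(3))
print("upst",p2w(m,np.array([[307,336],[274,533],[476,537]])*k,.038)[:,:2].round(3))
print("tub rim",p2w(m,np.array([[350,133],[404,133],[403,179],[344,179]])*k,.055)[:,:2].round(3))
print("soap top",p2w(m,np.array([[365,260],[397,258],[400,296],[367,299]])*k,.034)[:,:2].round(3))
print("others",p2w(m,np.array([[290,240],[281,295],[306,195]])*k,.0)[:,:2].round(3))
E
```

```text
scene
0.008 [74.1 59.6] 17275 [-3.8907 -0.549 ] -3.088 7.339
0.008 [169.9   3.5] 50 [-5.1706  0.9781] 2.953 1.315
0.008 [242.3   3. ] 164 [-4.9734  2.1992] 2.598 1.358
0.008 [297.8  53.6] 271 [-1.5953  1.3849] 2.611 3.119
0.008 [319.8  52.7] 269 [-1.6171  1.6327] 2.551 3.303
0.008 [333. 163.] 94 [0.4419 0.3488] -2.723 0.076
0.008 [293.7 173.2] 84 [0.4524 0.2021] 3.039 0.084
0.008 [508.1 180.4] 43 [0.7249 0.8026] 2.011 0.051
0.008 [167.5 196.2] 127 [ 0.4384 -0.1699] -2.586 0.08
0.008 [184.9 219.8] 185 [ 0.5547 -0.1499] 1.216 0.072
0.008 [422.3 349.9] 6820 [1.0352 0.1799] 1.585 0.437
0.008 [498.5 364.3] 1087 [1.1039 0.2344] 1.886 0.156
0.008 [317.6 379.3] 229 [ 1.0073 -0.0662] 1.322 0.052
0.016 [74.1 59.6] 17275 [-3.8124 -0.5447] -3.088 7.227
0.016 [169.9   3.5] 50 [-5.0728  0.9591] 2.953 1.295
0.016 [242.3   3. ] 164 [-4.8786  2.1614] 2.598 1.337
0.016 [297.8  53.6] 271 [-1.5522  1.3596] 2.611 3.072
0.016 [319.8  52.7] 269 [-1.5737  1.6036] 2.551 3.252
0.016 [333. 163.] 94 [0.4538 0.3393] -2.723 0.075
0.016 [293.7 173.2] 84 [0.4641 0.1949] 3.039 0.083
0.016 [508.1 180.4] 43 [0.7325 0.
[... 540 characters left out ...]
1] 3.118 0.036
0.008 [284.3 309.1] 204 [0.4483 0.339 ] -2.637 0.072
0.016 [497.   49.7] 124 [-0.3632 -0.7423] -2.685 0.114
0.016 [250.5 153.5] 85 [ 0.548  -0.1395] 1.208 0.075
0.016 [290.2 149.3] 95 [ 0.4324 -0.1601] -2.525 0.072
0.016 [271.4 251.2] 59 [0.478  0.1966] 3.129 0.029
0.016 [287.4 252.3] 87 [0.4411 0.1983] 3.118 0.035
0.016 [284.3 309.1] 204 [0.4486 0.3428] -2.637 0.071
tray [[0.672 0.106]
 [0.407 0.103]
 [0.406 0.413]]
upst [[0.669 0.11 ]
 [0.666 0.43 ]
 [0.409 0.425]]
tub rim [[ 0.652 -0.426]
 [ 0.536 -0.428]
 [ 0.532 -0.272]
 [ 0.648 -0.269]]
soap top [[ 0.591 -0.067]
 [ 0.534 -0.074]
 [ 0.524  0.017]
 [ 0.58   0.025]]
others [[ 0.744 -0.151]
 [ 0.738 -0.01 ]
 [ 0.733 -0.285]]
```

```bash
cat >> h.py <<'E'
def plan(s,wps):
    """chain of (x,y,z,yaw) -> one call's increments each (mm, rad), legs split to 240 mm / 0.7 rad"""
    p=np.array(s['tool_pos']);M=R.from_rotvec(s['orientation']).as_matrix();yaw=np.arctan2(M[1,0],M[0,0])
    print('t',round(s['t'],2),'pos',p.round(4),'yaw',round(yaw,3),'tilt',np.round(M[:2,2],4),'F',s['force'].round(1),'open',round(s['opening'],4))
    for w in wps:
        t=np.array(w[:3]);dy=(w[3]-yaw+np.pi/2)%np.pi-np.pi/2
        n=int(np.ceil(max(np.linalg.norm(t-p)/.24,abs(dy)/.7,1)))
        for k in range(n):
            d=(t-p)/n
            c,sn=np.cos(yaw),np.sin(yaw)
            D=np.array([c*d[0]+sn*d[1],sn*d[0]-c*d[1],-d[2]])*1000
            print('  ',w[:3],D.round(0),round(-dy/n,2),'| rows',max(int(np.ceil(np.linalg.norm(D)/50)),int(np.ceil(abs(dy/n)/.15))))
            yaw+=dy/n
        p=t
E
python3 -c "
from h import *
from plant import robot
plan(robot.read_state(),[(.549,-.146,.15,1.21),(.549,-.146,.028,1.21),(.549,-.146,.15,1.21),(.591,-.308,.15,.022),(.591,-.308,.048,.022)])"
```

```text
t 0.15 pos [ 0.1886 -0.5692  0.2428] yaw 0.32 tilt [-0.0004  0.0014] F [-0.4 -0.3 -0.8] open 0.0926
   (0.549, -0.146, 0.15) [158. -96.  31.] -0.3 | rows 4
   (0.549, -0.146, 0.15) [180. -46.  31.] -0.3 | rows 4
   (0.549, -0.146, 0.15) [185.   9.  31.] -0.3 | rows 4
   (0.549, -0.146, 0.028) [  0.   0. 122.] -0.0 | rows 3
   (0.549, -0.146, 0.15) [   0.    0. -122.] -0.0 | rows 3
   (0.591, -0.308, 0.15) [-68.  48.  -0.] 0.59 | rows 4
   (0.591, -0.308, 0.15) [-30.  78.  -0.] 0.59 | rows 4
   (0.591, -0.308, 0.048) [  0.   0. 102.] -0.0 | rows 3
```

Request:
arm_command(increments="0.4 158 -96 31 -0.3;0.4 158 -96 31 -0.3;0.4 158 -96 31 -0.3;0.4 158 -96 31 -0.3;0.4 158 -96 31 -0.3", grip_force=25)

```text
t: 0.65
tool_pos: [0.3107, -0.4249, 0.2112]
orientation: [-2.987, -0.964, -0.001]
force: [-0.1, -0.3, 0.5]
opening: 0.0582
gripper_force: 0.0
```

Request:
arm_command(increments="0.4 180 -46 31 -0.3;0.4 180 -46 31 -0.3;0.4 180 -46 31 -0.3;0.4 180 -46 31 -0.3;0.4 180 -46 31 -0.3")

```text
t: 1.15
tool_pos: [0.4298, -0.2837, 0.1805]
orientation: [-2.81, -1.399, -0.0]
force: [-0.3, -1.1, -0.9]
opening: 0.0556
gripper_force: 0.0
```

Request:
arm_command(increments="0.4 185 9 31 -0.3;0.4 185 9 31 -0.3;0.4 185 9 31 -0.3;0.4 185 9 31 -0.3;0.4 185 9 31 -0.3")

```text
t: 1.65
tool_pos: [0.5489, -0.1428, 0.1496]
orientation: [-2.571, -1.803, 0.0]
force: [-1.0, -0.2, -0.5]
opening: 0.056
gripper_force: 0.0
```

```bash
python3 - <<'E'
from h import *
from plant import robot
s=robot.read_state();m=robot.camera_model("wrist");im=robot.read_camera("wrist")
plan(s,[(.549,-.146,.15,1.21)])
for o in pegs(im,m,.008): print(*o)
cv2.imwrite("pics/w1.png",im)
E
```

```text
t 1.65 pos [ 0.5489 -0.1428  0.1496] yaw 1.223 tilt [-0.0008  0.0011] F [-1.  -0.2 -0.5] open 0.056
   (0.549, -0.146, 0.15) [-3.  1. -0.] 0.01 | rows 1
[261.4 190.7] 963 [ 0.5514 -0.1494] 1.196 0.073
[162.4 235.4] 286 [ 0.4445 -0.159 ] -2.607 0.047
```

View pics/w1.png

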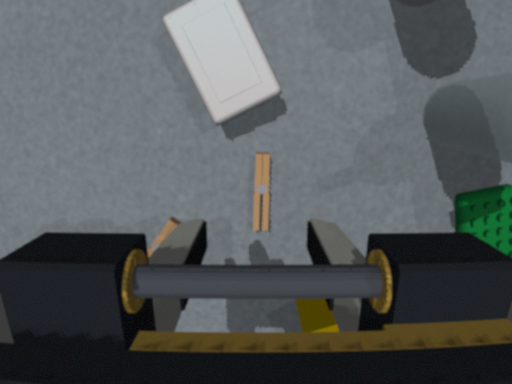

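The wrist view shows the peg at (261,191), centred between the fingers and aligned with them. I'm shifting a few mm and grasping.

Request:
arm_command(increments="0.4 -5 4 40 0.02;0.4 -5 4 80 0.02;0.4 -5 4 110 0.02;0.4 -5 4 122 0.02;0.4 -5 4 122 0.02")

```text
t: 2.2
tool_pos: [0.5483, -0.1527, 0.0279]
orientation: [-2.593, -1.771, 0.002]
force: [-0.2, -0.3, -0.5]
opening: 0.0558
gripper_force: 0.0
```

Request:
arm_command(increments="1 0 0 0 0;1 0 0 0 0;1 0 0 0 0;1 0 0 0 0;1 0 0 0 0")

```text
t: 2.7
tool_pos: [0.5498, -0.1512, 0.0291]
orientation: [2.592, 1.774, 0.001]
force: [0.1, -0.6, 0.4]
opening: 0.0208
gripper_force: 0.0
```

Request:
arm_command(increments="1 0 0 -40 0;1 0 0 -80 0;1 0 0 -122 0;1 0 0 -122 0;1 0 0 -122 0")

```text
t: 3.2
tool_pos: [0.5506, -0.1514, 0.1523]
orientation: [2.591, 1.772, 0.003]
force: [-0.2, 0.1, -0.4]
opening: 0.0004
gripper_force: 0.0
```

```bash
python3 - <<'E'
from h import *
from plant import robot
s=robot.read_state()
plan(s,[(.591,-.308,.15,.022),(.591,-.308,.048,.022)])
im=robot.read_camera("side");cv2.imwrite("pics/s1.png",im)
for o in pegs(im,robot.camera_model("side"),.008): print(*o)
E
```

```text
t 3.2 pos [ 0.5506 -0.1514  0.1523] yaw 1.2 tilt [ 0.0031 -0.0012] F [-0.2  0.1 -0.4] open 0.0004
   (0.591, -0.308, 0.15) [-66.  47.   1.] 0.59 | rows 4
   (0.591, -0.308, 0.15) [-28.  76.   1.] 0.59 | rows 4
   (0.591, -0.308, 0.048) [  0.   0. 102.] -0.0 | rows 3
[477.6  53.1] 279 [-0.2862 -0.7176] 1.227 0.165
[290.2 149.3] 95 [ 0.432  -0.1688] -2.527 0.073
[253.2 154. ] 84 [ 0.5408 -0.1464] 1.203 0.074
[281.  251.8] 150 [0.4579 0.1922] 3.092 0.07
[284.3 309.1] 203 [0.4483 0.339 ] -2.643 0.072
```

The fingers are slow (about 80 mm/s), so I lifted before they had closed and the peg stayed put. Grasping again with more closing time.

Request:
arm_command(increments="0.6 1 -8 0 0;0.6 1 -8 0 0;0.6 1 -8 40 0;0.6 1 -8 85 0;0.6 1 -8 105 0")

```text
t: 3.75
tool_pos: [0.5388, -0.1459, 0.0402]
orientation: [-2.588, -1.77, 0.007]
force: [-0.0, 0.2, -1.2]
opening: 0.0349
gripper_force: 0.0
```

Request:
arm_command(increments="0.6 0 0 19 0;0.6 0 0 19 0;1 0 0 19 0;1 0 0 19 0;1 0 0 19 0")

```text
t: 4.25
tool_pos: [0.5419, -0.1471, 0.026]
orientation: [-2.592, -1.773, 0.001]
force: [-1.1, 0.2, 0.5]
opening: 0.0179
gripper_force: 0.0
```

Request:
arm_command(increments="1 0 0 0 0;1 0 0 0 0;1 0 0 0 0")

```text
t: 4.55
tool_pos: [0.5424, -0.1473, 0.0266]
orientation: [-2.593, -1.774, 0.0]
force: [0.2, 0.5, -0.8]
opening: 0.0141
gripper_force: 25.0
```

Request:
arm_command(increments="1 0 0 -40 0;1 0 0 -80 0;1 0 0 -122 0;1 0 0 -122 0;1 0 0 -122 0")

```text
t: 5.05
tool_pos: [0.5435, -0.1477, 0.1502]
orientation: [2.591, 1.772, 0.003]
force: [-0.9, -0.5, -1.6]
opening: 0.0135
gripper_force: 25.0
```

```bash
python3 - <<'E'
from h import *
from plant import robot
s=robot.read_state()
plan(s,[(.591,-.308,.15,.022),(.591,-.308,.048,.022)])
E
```

```text
t 5.05 pos [ 0.5435 -0.1477  0.1502] yaw 1.2 tilt [ 0.0031 -0.0012] F [-0.9 -0.5 -1.6] open 0.0135
   (0.591, -0.308, 0.15) [-66.  51.   0.] 0.59 | rows 4
   (0.591, -0.308, 0.15) [-27.  79.   0.] 0.59 | rows 4
   (0.591, -0.308, 0.048) [  0.   0. 102.] -0.0 | rows 3
```

Request:
arm_command(increments="1 -66 51 0 0.59;1 -66 51 0 0.59;1 -66 51 0 0.59;1 -66 51 0 0.59;1 -66 51 0 0.59")

```text
t: 5.55
tool_pos: [0.5648, -0.227, 0.146]
orientation: [-2.995, -0.938, 0.004]
force: [0.4, -0.2, 0.2]
opening: 0.0137
gripper_force: 25.0
```

Request:
arm_command(increments="1 -27 79 0 0.59;1 -27 79 0 0.59;1 -27 79 0 0.59;1 -27 79 0 0.59;1 -27 79 0 0.59")

```text
t: 6.05
tool_pos: [0.5884, -0.3071, 0.1468]
orientation: [-3.14, -0.034, 0.003]
force: [0.5, -0.2, -0.2]
opening: 0.0138
gripper_force: 25.0
```

```bash
python3 - <<'E'
from h import *
from plant import robot
s=robot.read_state()
plan(s,[(.591,-.308,.15,.022),(.591,-.308,.048,.022)])
im=robot.read_camera("wrist");im2=robot.read_camera("side")
cv2.imwrite("pics/w2.png",cv2.hconcat([cv2.resize(im,(400,300)),cv2.resize(im2[60:210,180:380],(400,300),interpolation=cv2.INTER_CUBIC)]))
E
```

```text
t 6.05 pos [ 0.5884 -0.3071  0.1468] yaw 0.021 tilt [-0.0022  0.0015] F [ 0.5 -0.2 -0.2] open 0.0138
   (0.591, -0.308, 0.15) [ 3.  1. -3.] -0.0 | rows 1
   (0.591, -0.308, 0.048) [  0.   0. 102.] -0.0 | rows 3
```

View pics/w2.png

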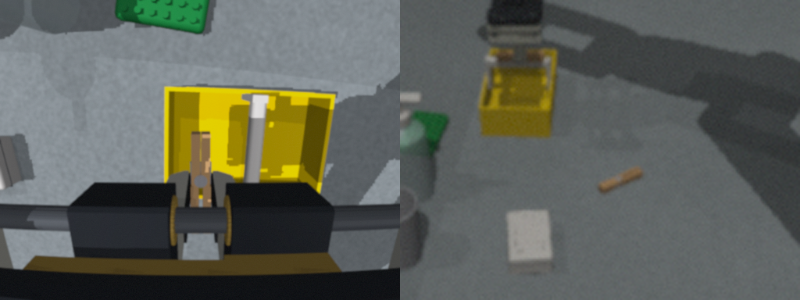

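```bash
python3 - <<'E'
from h import *
from plant import robot
m=robot.camera_model("wrist")
a=p2w(m,np.array([[165,87],[336,95],[166,180],[322,192]])*1.28,.055);print(a.round(4))
d=a[0]-a[1];print("len",np.linalg.norm(d),"yaw",np.arctan2(-d[0],d[1]))
h=p2w(m,np.array([[258,97],[254,185]])*1.28,.092);print(h.round(4))
E
```

```text
[[ 0.6547 -0.272   0.055 ]
 [ 0.653  -0.4325  0.055 ]
 [ 0.5641 -0.2724  0.055 ]
 [ 0.5545 -0.4331  0.055 ]]
len 0.1605242226714945 yaw -0.010954172419890044
[[ 0.6493 -0.3495  0.092 ]
 [ 0.576  -0.3521  0.092 ]]
```

The peg is held over the tub's left opening. The tub's far rim corners are at (165,87) and (336,95) in the left half, which puts the tub centre at about (0.598,-0.351). Lowering and releasing.

Request:
arm_command(increments="1 8 3 0 0;1 8 3 30 0;1 8 3 65 0;1 8 3 99 0;1 8 3 99 0")

```text
t: 6.65
tool_pos: [0.5937, -0.3078, 0.0432]
orientation: [-3.136, -0.036, 0.014]
force: [-0.6, 0.9, -0.9]
opening: 0.0136
gripper_force: 25.0
```

Request:
arm_command(increments="0.7 0 0 0 0;0.7 0 0 0 0;0.7 0 0 0 0;0.7 0 0 -30 0;0.7 0 0 -60 0")

```text
t: 7.15
tool_pos: [0.5971, -0.3103, 0.111]
orientation: [-3.141, -0.032, 0.0]
force: [0.9, 0.1, 0.1]
opening: 0.0276
gripper_force: 0.0
```

Request:
arm_command(increments="0.6 0 0 -50 0;0.6 0 0 -50 0")

```text
t: 7.35
tool_pos: [0.6019, -0.3132, 0.1713]
orientation: [3.133, 0.032, 0.022]
force: [1.4, -0.2, -0.0]
opening: 0.0363
gripper_force: 0.0
```

```bash
python3 - <<'E'
from h import *
from plant import robot
s=robot.read_state()
im=robot.read_camera("side")
for o in pegs(im,robot.camera_model("side"),.008): print(*o)
plan(s,[(.435,-.169,.15,.59),(.435,-.169,.027,.59)])
E
```

```text
[290.2 149.3] 94 [ 0.432  -0.1687] -2.526 0.073
[280.9 251.8] 151 [0.4578 0.1923] 3.091 0.07
[284.5 309. ] 201 [0.4483 0.3391] -2.647 0.072
t 7.35 pos [ 0.6019 -0.3132  0.1713] yaw 0.02 tilt [ 0.014  -0.0087] F [ 1.4 -0.2 -0. ] open 0.0363
   (0.435, -0.169, 0.15) [-164. -148.   21.] -0.57 | rows 5
   (0.435, -0.169, 0.027) [  0.   0. 123.] -0.0 | rows 3
```

Request:
arm_command(increments="0.6 -159 -144 7 -0.57;0.6 -159 -144 7 -0.57;0.6 -159 -144 7 -0.57;0.6 -159 -144 7 -0.57;0.6 -159 -144 7 -0.57")

```text
t: 7.9
tool_pos: [0.4314, -0.1664, 0.1507]
orientation: [-3.0, -0.921, 0.004]
force: [-0.1, -0.6, 0.1]
opening: 0.0374
gripper_force: 0.0
```

Request:
arm_command(increments="0.6 0 0 0 0;0.6 0 0 0 0")

```text
t: 8.1
tool_pos: [0.4362, -0.17, 0.1535]
orientation: [3.004, 0.912, 0.003]
force: [1.2, -0.3, 0.2]
opening: 0.037
gripper_force: 0.0
```

```bash
python3 - <<'E'
from h import *
from plant import robot
s=robot.read_state()
m=robot.camera_model("wrist");im=robot.read_camera("wrist")
for o in pegs(im,m,.008): print(*o)
plan(s,[(.435,-.169,.027,.59)])
E
```

```text
[480.  127.7] 1150 [ 0.5995 -0.3115] -3.132 0.075
[254.8 183.8] 916 [ 0.4354 -0.1688] -2.544 0.072
[249.9 334.5] 76 [ 0.2976 -0.2546] 2.184 0.034
[274.2 334.7] 25 [ 0.313  -0.2772] 2.461 0.012
t 8.1 pos [ 0.4362 -0.17    0.1535] yaw 0.59 tilt [ 0.0021 -0.0012] F [ 1.2 -0.3  0.2] open 0.037
   (0.435, -0.169, 0.027) [ -0.  -2. 127.] -0.0 | rows 3
```

Request:
arm_command(increments="0.6 0 -1 40 0;0.6 0 -1 80 0;0.6 0 -1 110 0;0.6 0 -1 126 0;0.6 0 -1 126 0")

```text
t: 8.65
tool_pos: [0.4356, -0.1696, 0.0262]
orientation: [-3.006, -0.912, 0.001]
force: [-0.9, -1.1, 0.5]
opening: 0.0371
gripper_force: 0.0
```

Request:
arm_command(increments="1 0 0 0 0;1 0 0 0 0;1 0 0 0 0;1 0 0 0 0;1 0 0 0 0")

```text
t: 9.15
tool_pos: [0.435, -0.1688, 0.0267]
orientation: [3.006, 0.913, 0.0]
force: [-0.2, -0.1, -0.7]
opening: 0.0137
gripper_force: 25.0
```

Request:
arm_command(increments="1 0 0 -40 0;1 0 0 -80 0;1 0 0 -125 0;1 0 0 -125 0;1 0 0 -125 0")

```text
t: 9.65
tool_pos: [0.4358, -0.1692, 0.1531]
orientation: [3.004, 0.912, 0.004]
force: [0.5, 0.6, -0.9]
opening: 0.0136
gripper_force: 25.0
```

```bash
python3 - <<'E'
from h import *
from plant import robot
plan(robot.read_state(),[(.598,-.392,.15,.015),(.598,-.392,.046,.015)])
E
```

```text
t 9.65 pos [ 0.4358 -0.1692  0.1531] yaw 0.59 tilt [ 0.0031 -0.0016] F [ 0.5  0.6 -0.9] open 0.0136
   (0.598, -0.392, 0.15) [  5. 138.   2.] 0.29 | rows 3
   (0.598, -0.392, 0.15) [ 44. 130.   2.] 0.29 | rows 3
   (0.598, -0.392, 0.046) [  0.   0. 104.] -0.0 | rows 3
```

Request:
arm_command(increments="1 5 138 2 0.29;1 5 138 2 0.29;1 5 138 2 0.29;1 5 138 2 0.29")

```text
t: 10.05
tool_pos: [0.5158, -0.2831, 0.1457]
orientation: [-3.105, -0.465, 0.005]
force: [-0.1, 1.1, -1.3]
opening: 0.0139
gripper_force: 25.0
```

Request:
arm_command(increments="1 44 130 2 0.29;1 44 130 2 0.29;1 44 130 2 0.29;1 44 130 2 0.29;1 44 130 2 0.29")

```text
t: 10.55
tool_pos: [0.595, -0.3909, 0.1443]
orientation: [-3.138, -0.015, 0.006]
force: [-0.1, 0.5, 0.5]
opening: 0.0136
gripper_force: 25.0
```

Request:
arm_command(increments="1 0 0 0 0;1 0 0 30 0;1 0 0 65 0;1 0 0 101 0;1 0 0 101 0")

```text
t: 11.05
tool_pos: [0.5921, -0.3877, 0.0404]
orientation: [-3.135, -0.017, 0.013]
force: [-1.2, 0.0, -1.1]
opening: 0.0137
gripper_force: 25.0
```

Request:
arm_command(increments="0.7 0 0 0 0;0.7 0 0 0 0;0.7 0 0 0 0;0.7 0 0 -30 0;0.7 0 0 -60 0")

```text
t: 11.55
tool_pos: [0.596, -0.3917, 0.108]
orientation: [-3.141, -0.015, 0.0]
force: [1.0, -0.0, -0.3]
opening: 0.0281
gripper_force: 0.0
```

Request:
arm_command(increments="0.6 0 0 -50 0;0.6 0 0 -90 0;0.6 0 0 -90 0;0.6 0 0 -90 0")

```text
t: 11.95
tool_pos: [0.5976, -0.3929, 0.2009]
orientation: [3.138, 0.015, 0.008]
force: [-0.0, -0.1, -1.0]
opening: 0.0368
gripper_force: 0.0
```

```bash
python3 - <<'E'
from h import *
from plant import robot
s=robot.read_state()
m=robot.camera_model("wrist");im=robot.read_camera("wrist")
for o in pegs(im,m,.012): print(*o)
im=robot.read_camera("side")
for o in pegs(im,robot.camera_model("side"),.016): print(*o)
plan(s,[(.460,.196,.17,-.03),(.460,.196,.035,-.03)])
E
```

```text
[177.1 176.7] 881 [ 0.597  -0.3087] -3.118 0.073
[252.6 176.9] 619 [ 0.5948 -0.3889] -3.135 0.071
[242. 103.] 62 [ 0.5901 -0.3817] 3.138 0.067
[281.1 251.9] 152 [0.458  0.1975] 3.093 0.069
[284.4 309.1] 199 [0.4485 0.343 ] -2.64 0.071
t 11.95 pos [ 0.5976 -0.3929  0.2009] yaw 0.01 tilt [ 0.0052 -0.004 ] F [-0.  -0.1 -1. ] open 0.0368
   (0.46, 0.196, 0.17) [ -44. -197.   10.] 0.01 | rows 5
   (0.46, 0.196, 0.17) [ -47. -196.   10.] 0.01 | rows 5
   (0.46, 0.196, 0.17) [ -49. -195.   10.] 0.01 | rows 5
   (0.46, 0.196, 0.035) [  0.  -0. 135.] -0.0 | rows 3
```

Request:
arm_command(increments="0.6 -44 -197 10 0.01;0.6 -44 -197 10 0.01;0.6 -44 -197 10 0.01;0.6 -44 -197 10 0.01;0.6 -44 -197 10 0.01")

```text
t: 12.55
tool_pos: [0.5474, -0.1892, 0.1833]
orientation: [-3.137, -0.006, 0.009]
force: [0.3, -0.9, -0.1]
opening: 0.0372
gripper_force: 0.0
```

Request:
arm_command(increments="0.6 -46 -196 10 0.01;0.6 -46 -196 10 0.01;0.6 -46 -196 10 0.01;0.6 -46 -196 10 0.01;0.6 -46 -196 10 0.01")

```text
t: 13.05
tool_pos: [0.5022, 0.0053, 0.1748]
orientation: [-3.14, 0.009, 0.005]
force: [-0.5, 0.5, 0.5]
opening: 0.0373
gripper_force: 0.0
```

Request:
arm_command(increments="0.6 -49 -195 10 0.01;0.6 -49 -195 10 0.01;0.6 -49 -195 10 0.01;0.6 -49 -195 10 0.01;0.6 -49 -195 10 0.01")

```text
t: 13.55
tool_pos: [0.4555, 0.2001, 0.1653]
orientation: [-3.141, 0.024, 0.004]
force: [0.6, 0.3, -0.5]
opening: 0.0372
gripper_force: 0.0
```

Request:
arm_command(increments="0.6 0 0 0 0;0.6 0 0 0 0")

```text
t: 13.75
tool_pos: [0.4577, 0.1948, 0.1661]
orientation: [3.14, -0.033, -0.001]
force: [0.3, -0.1, -0.5]
opening: 0.037
gripper_force: 0.0
```

```bash
python3 - <<'E'
from h import *
from plant import robot
s=robot.read_state()
m=robot.camera_model("wrist");im=robot.read_camera("wrist");cv2.imwrite("pics/w3.png",im)
for o in pegs(im,m,.017): print(*o)
plan(s,[(.460,.196,.035,-.03)])
E
```

```text
[253.7 178.8] 831 [0.4608 0.1979] 3.1 0.072
[102.2 195. ] 904 [0.4513 0.3439] -2.643 0.072
t 13.75 pos [0.4577 0.1948 0.1661] yaw -0.021 tilt [-0.0008 -0.001 ] F [ 0.3 -0.1 -0.5] open 0.037
   (0.46, 0.196, 0.035) [  2.  -1. 131.] 0.01 | rows 3
```

View pics/w3.png

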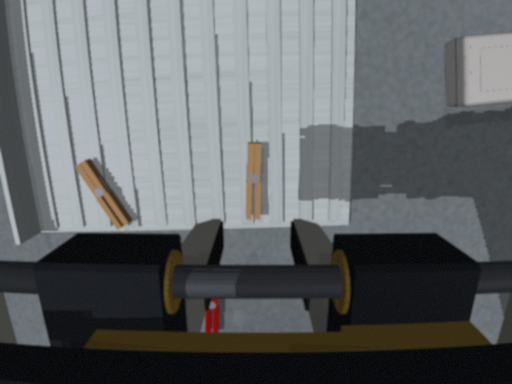

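Peg C is at (254,179) and peg D at (102,195). The red look-alike is visible at (213,315), outside the tray and clear of the fingers.

Request:
arm_command(increments="0.6 3 -3 40 0.02;0.6 3 -3 80 0.02;0.6 3 -3 115 0.02;0.6 3 -3 131 0.02;0.6 3 -3 131 0.02")

```text
t: 14.3
tool_pos: [0.4604, 0.197, 0.0347]
orientation: [3.14, -0.068, -0.003]
force: [0.2, 0.2, 0.2]
opening: 0.0377
gripper_force: 0.0
```

Request:
arm_command(increments="1 0 0 0 0;1 0 0 0 0;1 0 0 0 0;1 0 0 0 0;1 0 0 0 0")

```text
t: 14.8
tool_pos: [0.4605, 0.199, 0.0358]
orientation: [-3.141, 0.063, -0.0]
force: [1.2, -0.3, -0.1]
opening: 0.014
gripper_force: 25.0
```

Request:
arm_command(increments="1 0 0 -40 0;1 0 0 -80 0;1 0 0 -125 0;1 0 0 -140 0;1 0 0 -140 0")

```text
t: 15.3
tool_pos: [0.4623, 0.1999, 0.1789]
orientation: [-3.139, 0.063, -0.009]
force: [0.1, 0.5, -0.3]
opening: 0.0136
gripper_force: 25.0
```

```bash
python3 - <<'E'
from h import *
from plant import robot
s=robot.read_state()
im=robot.read_camera("side")
for o in pegs(im,robot.camera_model("side"),.016): print(*o)
plan(s,[(.598,-.311,.155,.015),(.598,-.311,.058,.015)])
E
```

```text
[484.8  49.7] 312 [-0.331  -0.7443] -2.938 0.174
[241.7 103. ] 59 [ 0.5903 -0.3819] -3.141 0.067
[284.4 309. ] 198 [0.4485 0.3429] -2.64 0.071
t 15.3 pos [0.4623 0.1999 0.1789] yaw -0.04 tilt [0.0059 0.0019] F [ 0.1  0.5 -0.3] open 0.0136
   (0.598, -0.311, 0.155) [ 52. 168.   8.] -0.02 | rows 4
   (0.598, -0.311, 0.155) [ 49. 169.   8.] -0.02 | rows 4
   (0.598, -0.311, 0.155) [ 46. 170.   8.] -0.02 | rows 4
   (0.598, -0.311, 0.058) [ 0.  0. 97.] -0.0 | rows 2
```

Request:
arm_command(increments="1 52 168 8 -0.02;1 52 168 8 -0.02;1 52 168 8 -0.02;1 52 168 8 -0.02;1 52 168 8 -0.02")

```text
t: 15.85
tool_pos: [0.5043, 0.0261, 0.1643]
orientation: [3.141, -0.038, -0.008]
force: [0.3, 0.5, -1.3]
opening: 0.0133
gripper_force: 25.0
```

Request:
arm_command(increments="1 49 169 8 -0.02;1 49 169 8 -0.02;1 49 169 8 -0.02;1 49 169 8 -0.02;1 49 169 8 -0.02")

```text
t: 16.35
tool_pos: [0.5502, -0.1427, 0.1567]
orientation: [-3.141, 0.005, 0.006]
force: [-0.4, -0.5, -0.6]
opening: 0.0136
gripper_force: 25.0
```

Request:
arm_command(increments="1 46 170 4 -0.02;1 46 170 4 -0.02;1 46 170 4 -0.02;1 46 170 4 -0.02;1 46 170 4 -0.02")

```text
t: 16.85
tool_pos: [0.5967, -0.3118, 0.1531]
orientation: [-3.14, -0.028, 0.004]
force: [-0.3, 1.0, -0.7]
opening: 0.0135
gripper_force: 25.0
```

```bash
cat >> h.py <<'E'
def tubfind(img,m):
    """yellow rim region -> min-area rect at z=.055 (outer)"""
    hsv=cv2.cvtColor(img,cv2.COLOR_BGR2HSV)
    mask=cv2.inRange(hsv,(21,120,60),(35,255,255))
    ys,xs=np.where(mask>0); w=p2w(m,np.c_[xs,ys],.055)[:,:2]
    return (w.min(0).round(4),w.max(0).round(4),len(xs))
E
python3 - <<'E'
from h import *
from plant import robot
s=robot.read_state()
im=robot.read_camera("side")
for o in pegs(im,robot.camera_model("side"),.016): print(*o)
print(tubfind(im,robot.camera_model("side")),tubfind(cv2.imread("pics/side0.png"),robot.camera_model("side")))
m=robot.camera_model("wrist");im=robot.read_camera("wrist")
for o in pegs(im,m,.012): print(*o)
print(tubfind(im,m))
plan(s,[(.598,-.311,.058,.015)])
E
```

```text
[284.4 309.1] 205 [0.4486 0.3428] -2.642 0.071
(array([ 0.537 , -0.4342]), array([ 0.6513, -0.2077]), 1136) (array([ 0.5371, -0.4327]), array([ 0.6518, -0.2077]), 1283)
[256.4 205.6] 2292 [ 0.576  -0.3091] -3.117 0.115
[343.1 189.5] 1068 [ 0.5945 -0.3884] -3.14 0.072
(array([ 0.4482, -0.4783]), array([ 0.6562, -0.0964]), 24921)
t 16.85 pos [ 0.5967 -0.3118  0.1531] yaw 0.018 tilt [-0.0025  0.0013] F [-0.3  1.  -0.7] open 0.0135
   (0.598, -0.311, 0.058) [ 1. -1. 95.] 0.0 | rows 2
```

Request:
arm_command(increments="1 1 -1 0 0;1 1 -1 30 0;1 1 -1 65 0;1 1 -1 95 0;1 1 -1 95 0")

```text
t: 17.45
tool_pos: [0.5947, -0.3054, 0.0549]
orientation: [-3.136, -0.034, 0.013]
force: [-0.9, 0.4, -1.8]
opening: 0.0135
gripper_force: 25.0
```

Request:
arm_command(increments="0.7 0 0 0 0;0.7 0 0 0 0;0.7 0 0 0 0;0.7 0 0 -30 0;0.7 0 0 -60 0")

```text
t: 17.95
tool_pos: [0.5978, -0.3096, 0.1217]
orientation: [-3.141, -0.031, 0.001]
force: [-1.0, -0.3, 1.3]
opening: 0.028
gripper_force: 0.0
```

Request:
arm_command(increments="0.6 0 0 -40 0;0.6 0 0 -70 0;0.6 0 0 -70 0;0.6 0 0 -70 0")

```text
t: 18.35
tool_pos: [0.5991, -0.3104, 0.1935]
orientation: [3.139, 0.031, 0.006]
force: [-0.0, 0.2, -0.5]
opening: 0.0372
gripper_force: 0.0
```

```bash
python3 - <<'E'
from h import *
from plant import robot
s=robot.read_state()
im=robot.read_camera("side")
for o in pegs(im,robot.camera_model("side"),.016): print(*o)
m=robot.camera_model("wrist");im=robot.read_camera("wrist")
for o in pegs(im,m,.012): print(*o)
plan(s,[(.4515,.344,.17,.49),(.4515,.344,.035,.49)])
E
```

```text
[247.6 102.5] 25 [ 0.5749 -0.3863] 2.813 0.041
[284.4 309. ] 201 [0.4486 0.3428] -2.646 0.071
[254.1 181. ] 1051 [ 0.5949 -0.307 ] -3.13 0.077
[332.7 183. ] 836 [ 0.5946 -0.3884] -3.137 0.071
t 18.35 pos [ 0.5991 -0.3104  0.1935] yaw 0.02 tilt [ 0.0039 -0.0024] F [-0.   0.2 -0.5] open 0.0372
   (0.4515, 0.344, 0.17) [ -45. -219.    8.] -0.16 | rows 5
   (0.4515, 0.344, 0.17) [ -10. -223.    8.] -0.16 | rows 5
   (0.4515, 0.344, 0.17) [  25. -222.    8.] -0.16 | rows 5
   (0.4515, 0.344, 0.035) [  0.   0. 135.] 0.0 | rows 3
```

Request:
arm_command(increments="0.6 -45 -219 8 -0.16;0.6 -45 -219 8 -0.16;0.6 -45 -219 8 -0.16;0.6 -45 -219 8 -0.16;0.6 -45 -219 8 -0.16")

```text
t: 18.95
tool_pos: [0.5466, -0.0878, 0.1805]
orientation: [-3.126, -0.285, 0.005]
force: [0.5, 0.2, 0.8]
opening: 0.0374
gripper_force: 0.0
```

Request:
arm_command(increments="0.6 -10 -223 8 -0.16;0.6 -10 -223 8 -0.16;0.6 -10 -223 8 -0.16;0.6 -10 -223 8 -0.16;0.6 -10 -223 8 -0.16")

```text
t: 19.45
tool_pos: [0.4966, 0.1292, 0.1728]
orientation: [-3.095, -0.535, 0.005]
force: [0.7, -0.9, 0.7]
opening: 0.0373
gripper_force: 0.0
```

Request:
arm_command(increments="0.6 25 -222 8 -0.16;0.6 25 -222 8 -0.16;0.6 25 -222 8 -0.16;0.6 25 -222 8 -0.16;0.6 25 -222 8 -0.16")

```text
t: 19.95
tool_pos: [0.4461, 0.3466, 0.1647]
orientation: [-3.043, -0.781, 0.005]
force: [0.1, -0.7, -0.4]
opening: 0.0373
gripper_force: 0.0
```

Request:
arm_command(increments="0.6 0 0 0 0;0.6 0 0 0 0")

```text
t: 20.15
tool_pos: [0.4477, 0.3432, 0.1651]
orientation: [3.042, 0.779, -0.004]
force: [0.7, -0.6, -0.4]
opening: 0.0371
gripper_force: 0.0
```

```bash
python3 - <<'E'
from h import *
from plant import robot
s=robot.read_state()
m=robot.camera_model("wrist");im=robot.read_camera("wrist");cv2.imwrite("pics/w4.png",im)
for o in pegs(im,m,.017): print(*o)
plan(s,[(.4515,.344,.035,.49)])
E
```

```text
[258.2 179.1] 844 [0.4511 0.3435] -2.631 0.072
t 20.15 pos [0.4477 0.3432 0.1651] yaw 0.501 tilt [-0.0021 -0.0018] F [ 0.7 -0.6 -0.4] open 0.0371
   (0.4515, 0.344, 0.035) [  4.   1. 130.] 0.01 | rows 3
```

Request:
arm_command(increments="0.6 3 1 40 0;0.6 3 1 80 0;0.6 3 1 115 0;0.6 3 1 130 0;0.6 3 1 130 0")

```text
t: 20.7
tool_pos: [0.4517, 0.3424, 0.0357]
orientation: [3.044, 0.774, -0.003]
force: [-0.3, 0.9, 0.6]
opening: 0.0371
gripper_force: 0.0
```

Request:
arm_command(increments="1 0 0 0 0;1 0 0 0 0;1 0 0 0 0;1 0 0 0 0;1 0 0 0 0")

```text
t: 21.2
tool_pos: [0.4522, 0.3442, 0.0373]
orientation: [3.044, 0.777, 0.002]
force: [-0.5, -1.7, 4.5]
opening: 0.0134
gripper_force: 25.0
```

Request:
arm_command(increments="1 0 0 -40 0;1 0 0 -80 0;1 0 0 -125 0;1 0 0 -140 0;1 0 0 -140 0")

```text
t: 21.7
tool_pos: [0.4534, 0.3454, 0.1801]
orientation: [-3.042, -0.777, -0.009]
force: [0.5, -0.1, -0.9]
opening: 0.0138
gripper_force: 25.0
```

```bash
python3 - <<'E'
from h import *
from plant import robot
s=robot.read_state()
im=robot.read_camera("side");cv2.imwrite("pics/s4.png",im)
for o in pegs(im,robot.camera_model("side"),.016): print(*o)
plan(s,[(.598,-.392,.155,.015),(.598,-.392,.058,.015)])
E
```

```text
[275.2 280.5] 109 [0.4682 0.274 ] -2.597 0.035
t 21.7 pos [0.4534 0.3454 0.1801] yaw 0.5 tilt [0.0052 0.0034] F [ 0.5 -0.1 -0.9] open 0.0138
   (0.598, -0.392, 0.155) [-57. 179.   6.] 0.12 | rows 4
   (0.598, -0.392, 0.155) [-35. 185.   6.] 0.12 | rows 4
   (0.598, -0.392, 0.155) [-12. 187.   6.] 0.12 | rows 4
   (0.598, -0.392, 0.155) [ 11. 188.   6.] 0.12 | rows 4
   (0.598, -0.392, 0.058) [ 0.  0. 97.] -0.0 | rows 2
```

Request:
arm_command(increments="1 -57 179 4 0.12;1 -57 179 4 0.12;1 -57 179 4 0.12;1 -57 179 4 0.12;1 -57 179 4 0.12")

```text
t: 22.25
tool_pos: [0.4865, 0.1553, 0.1693]
orientation: [3.085, 0.586, -0.008]
force: [0.2, 1.2, -0.3]
opening: 0.014
gripper_force: 25.0
```

Request:
arm_command(increments="1 -35 185 4 0.12;1 -35 185 4 0.12;1 -35 185 4 0.12;1 -35 185 4 0.12;1 -35 185 4 0.12")

```text
t: 22.75
tool_pos: [0.5228, -0.0283, 0.166]
orientation: [3.116, 0.401, -0.006]
force: [-0.0, 0.5, -1.3]
opening: 0.0136
gripper_force: 25.0
```

Request:
arm_command(increments="1 -12 187 4 0.12;1 -12 187 4 0.12;1 -12 187 4 0.12;1 -12 187 4 0.12;1 -12 187 4 0.12")

```text
t: 23.25
tool_pos: [0.5596, -0.2112, 0.162]
orientation: [-3.133, -0.214, 0.004]
force: [0.2, 0.7, -0.6]
opening: 0.0138
gripper_force: 25.0
```

Request:
arm_command(increments="1 11 188 4 0.12;1 11 188 4 0.12;1 11 188 4 0.12;1 11 188 4 0.12;1 11 188 4 0.12")

```text
t: 23.75
tool_pos: [0.5966, -0.3953, 0.1568]
orientation: [-3.139, -0.027, 0.005]
force: [-1.3, 0.4, -1.0]
opening: 0.0134
gripper_force: 25.0
```

```bash
python3 - <<'E'
from h import *
from plant import robot
s=robot.read_state()
im=robot.read_camera("side");cv2.imwrite("pics/s5.png",im)
for o in pegs(im,robot.camera_model("side"),.016): print(*o)
m=robot.camera_model("wrist");im=robot.read_camera("wrist");cv2.imwrite("pics/w5.png",im)
for o in pegs(im,m,.012): print(*o)
plan(s,[(.598,-.392,.058,.015)])
E
```

```text
[241.9 103. ] 61 [ 0.5901 -0.3817] -3.131 0.067
[163.2 184.7] 1674 [ 0.5947 -0.3051] 3.141 0.078
[256.2 208. ] 2170 [ 0.5736 -0.392 ] -3.103 0.114
t 23.75 pos [ 0.5966 -0.3953  0.1568] yaw 0.017 tilt [-0.0033  0.002 ] F [-1.3  0.4 -1. ] open 0.0134
   (0.598, -0.392, 0.058) [ 1. -3. 99.] 0.0 | rows 2
```

View pics/w5.png

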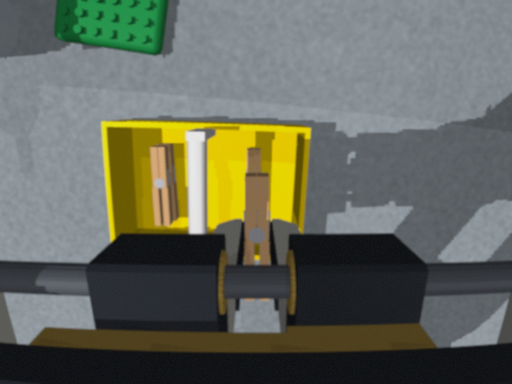

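The left opening holds two pegs at (163,185). The held peg is above the one in the right opening, between the handle (208) and the wall (300). Lowering it.

Request:
arm_command(increments="1 1 -2 0 0;1 1 -2 30 0;1 1 -2 65 0;1 1 -2 97 0;1 1 -2 97 0")

```text
t: 24.35
tool_pos: [0.5952, -0.3865, 0.0573]
orientation: [-3.135, -0.034, 0.013]
force: [-1.4, 0.5, -1.0]
opening: 0.0137
gripper_force: 25.0
```

Request:
arm_command(increments="0.7 0 0 0 0;0.7 0 0 0 0;0.7 0 0 0 0;0.7 0 0 -30 0;0.7 0 0 -60 0")

```text
t: 24.85
tool_pos: [0.5979, -0.3913, 0.1248]
orientation: [-3.141, -0.031, 0.0]
force: [0.7, -0.2, 0.2]
opening: 0.028
gripper_force: 0.0
```

Request:
arm_command(increments="0.5 0 -41 -50 0;0.5 -60 -41 -90 0;0.5 -60 -41 -110 0;0.5 -60 -41 -110 0;0.5 -60 -41 -110 0")

```text
t: 25.35
tool_pos: [0.5381, -0.3526, 0.2376]
orientation: [3.138, 0.03, 0.008]
force: [0.4, -0.2, -0.2]
opening: 0.0463
gripper_force: 0.0
```

```bash
python3 - <<'E'
from h import *
from plant import robot
s=robot.read_state()
im2=robot.read_camera("side");cv2.imwrite("pics/s6.png",im2)
for o in pegs(im2,robot.camera_model("side"),.016): print(*o)
m=robot.camera_model("wrist");im=robot.read_camera("wrist");cv2.imwrite("pics/w6.png",im)
for o in pegs(im,m,.012): print(*o)
plan(s,[(.598,-.351,.19,.015)])
E
```

```text
[216.9 118.6] 1002 [ 0.596  -0.3063] -3.126 0.074
[290.2 121.3] 697 [ 0.5942 -0.3886] 3.132 0.073
t 25.35 pos [ 0.5381 -0.3526  0.2376] yaw 0.019 tilt [ 0.0051 -0.0038] F [ 0.4 -0.2 -0.2] open 0.0463
   (0.598, -0.351, 0.19) [60. -0. 48.] 0.0 | rows 2
```

View pics/w6.png

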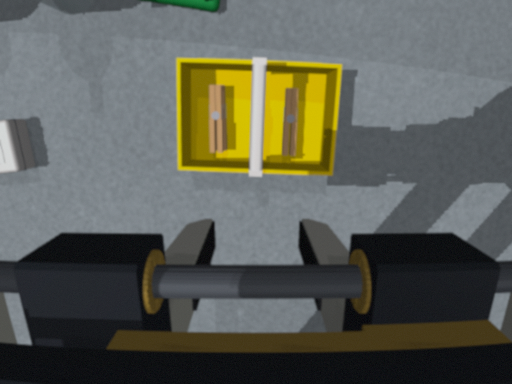

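All four pegs are in the tub: the left pair at (217,118), and the right pair stacked at (290,122). No loose natural pegs remain. Rim corners are (178,58), (342,65), (333,175) and (178,170). Next I'll work out the tub, tray and soap poses.

```bash
python3 - <<'E'
from h import *
from plant import robot
m=robot.camera_model("wrist")
a=p2w(m,[[178,58],[342,65],[333,175],[178,170]],.055);print(a.round(4),a.mean(0).round(4))
for i,j in((1,0),(2,3)):
    d=a[j]-a[i];print(np.arctan2(-d[0],d[1]).round(3),np.linalg.norm(d).round(4))
h=p2w(m,[[259.5,58],[256,175]],.092);print(h.round(4))
s=robot.read_state()
plan(s,[(.598,-.351,.19,.015),(.598,-.351,.091,.015)])
w=cv2.imread("pics/s6.png")
cv2.imwrite("pics/s6b.png",cv2.resize(w[205:355,165:315],(600,600),interpolation=cv2.INTER_CUBIC))
E
```

```text
[[ 0.6534 -0.2738  0.055 ]
 [ 0.6502 -0.4309  0.055 ]
 [ 0.5425 -0.4296  0.055 ]
 [ 0.5446 -0.2705  0.055 ]] [ 0.5977 -0.3512  0.055 ]
-0.021 0.1571
-0.013 0.159
[[ 0.6485 -0.3514  0.092 ]
 [ 0.5482 -0.3504  0.092 ]]
t 25.45 pos [ 0.5373 -0.3516  0.2336] yaw 0.02 tilt [ 0.0002 -0.    ] F [-0.2  0.4 -0.4] open 0.0463
   (0.598, -0.351, 0.19) [61.  1. 44.] 0.0 | rows 2
   (0.598, -0.351, 0.091) [ 0.  0. 99.] -0.0 | rows 2
```

View pics/s6b.png

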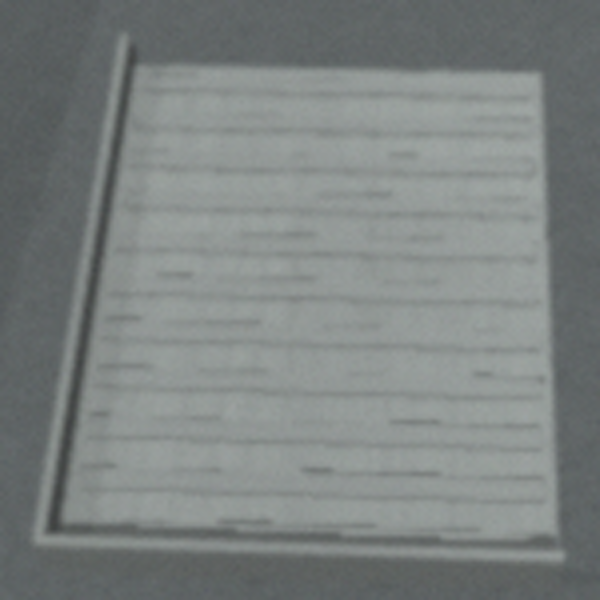

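Tray in the crop: the far upstand's top inner edge runs from (130,37) to (50,534), and the left upstand's top inner edge from (50,534) to (563,550).

```bash
python3 - <<'E'
from h import *
from plant import robot
m=robot.camera_model("side")
f=lambda P,z:p2w(m,np.array(P)/4+[165,205],z)[:,:2]
a=f([[130,37],[50,534],[563,550],[118,33],[35,543],[563,560]],.038);print(a.round(4))
d=a[0]-a[1];print("yaw far",np.arctan2(d[0],-d[1]));d=a[1]-a[2];print("yaw left",np.arctan2(d[1],d[0]))
d=a[3]-a[4];print("yaw far o",np.arctan2(d[0],-d[1]));d=a[4]-a[5];print("yaw left o",np.arctan2(d[1],d[0]),np.linalg.norm(d),np.linalg.norm(a[3]-a[4]))
b=f([[541,73],[555,538],[135,66]],.008);print(b.round(4))
d=b[1]-b[0];print("near",np.arctan2(-d[0],d[1]),"right",np.arctan2(*(b[2]-b[0])[::-1]))
for i,j in(((120,133),(530,138)),((115,251),(540,260)),((100,342),(540,350)),((95,388),(540,398)),((82,437),(545,450)),((82,490),(545,501))):
    q=f([i,j],.004);d=q[0]-q[1];print("rib",np.arctan2(d[1],d[0]).round(4))
E
```

```text
[[0.6667 0.1077]
 [0.6626 0.4244]
 [0.4064 0.4224]
 [0.6747 0.1048]
 [0.6693 0.4292]
 [0.4066 0.4274]]
yaw far 0.013006751813919701
yaw left 0.0076214556555854115
yaw far o 0.01661400559802216
yaw left o 0.006924042732364651 0.2627373804113482 0.3244912987706033
[[0.4082 0.105 ]
 [0.4079 0.4046]
 [0.6673 0.1078]]
near 0.0011942467760372886 right 0.010452333492787692
rib 0.0184
rib 0.0109
rib 0.0165
rib 0.013
rib 0.0083
rib 0.014
```

Request:
arm_command(increments="0.5 61 0 44 0.02;0.5 61 0 44 0.03;0.5 61 0 44 0.03;0.5 61 0 80 0.03;0.5 61 0 100 0.03")

```text
t: 25.95
tool_pos: [0.5973, -0.3499, 0.1306]
orientation: [-3.14, 0.015, 0.004]
force: [-1.0, 0.2, -0.5]
opening: 0.0467
gripper_force: 0.0
```

Request:
arm_command(increments="0.5 0 0 25 0;0.5 0 0 40 0;0.5 0 0 40 0;0.5 0 0 40 0")

```text
t: 26.35
tool_pos: [0.5982, -0.3506, 0.094]
orientation: [-3.141, 0.016, 0.0]
force: [0.1, -0.5, 0.2]
opening: 0.0463
gripper_force: 0.0
```

```bash
python3 - <<'E'
from h import *
from plant import robot
plan(robot.read_state(),[(.598,-.351,.091,-.01)])
im=robot.read_camera("side");cv2.imwrite("pics/s7.png",cv2.resize(im[50:150,190:320],(780,600),interpolation=cv2.INTER_CUBIC))
E
```

```text
t 26.35 pos [ 0.5982 -0.3506  0.094 ] yaw -0.01 tilt [-0.0003  0.0001] F [ 0.1 -0.5  0.2] open 0.0463
   (0.598, -0.351, 0.091) [-0.  0.  3.] -0.0 | rows 1
```

View pics/s7.png

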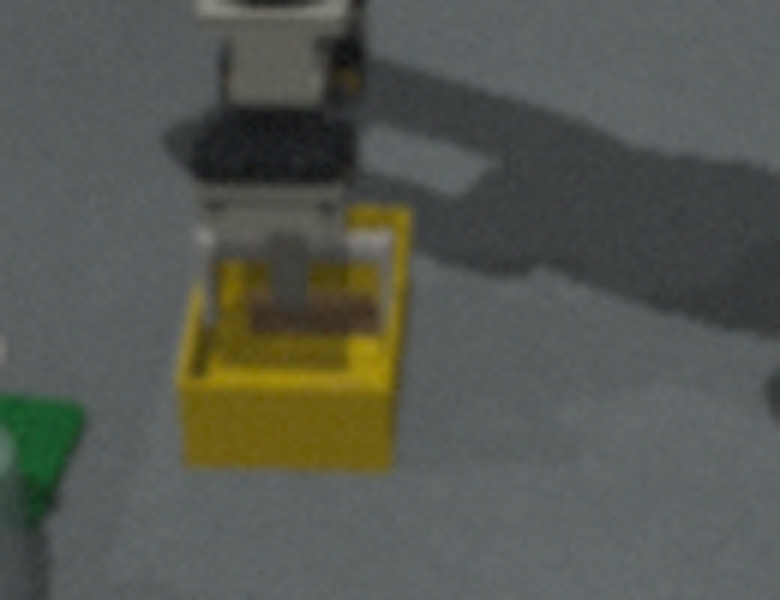

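The handle at about (295,240) in the crop sits between the fingers, and the pegs are inside. Gripping and lifting gently.

Request:
arm_command(increments="1 0 0 3 0;1 0 0 3 0;1 0 0 3 0;1 0 0 3 0;1 0 0 3 0", grip_force=60)

```text
t: 26.9
tool_pos: [0.5983, -0.3507, 0.0909]
orientation: [3.141, -0.016, 0.001]
force: [1.0, 0.2, 0.5]
opening: 0.0114
gripper_force: 60.1
```

Request:
arm_command(increments="1 0 0 0 0;1 0 0 0 0;1 0 0 0 0;1 0 0 -3 0;1 0 0 -8 0")

```text
t: 27.4
tool_pos: [0.5974, -0.3498, 0.0973]
orientation: [-3.14, 0.016, 0.004]
force: [0.7, 0.8, -4.5]
opening: 0.0115
gripper_force: 60.0
```

Request:
arm_command(increments="1 0 0 -10 0;1 0 0 -25 0;1 0 0 -45 0;1 0 0 -65 0;1 0 0 -80 0")

```text
t: 27.9
tool_pos: [0.599, -0.3509, 0.1819]
orientation: [3.14, -0.016, 0.004]
force: [-0.2, 0.1, -4.0]
opening: 0.0113
gripper_force: 60.0
```

```bash
python3 - <<'E'
from h import *
from plant import robot
s=robot.read_state();print(s['wrist_torque'])
plan(s,[(.565,-.2,.18,.0),(.565,.2,.18,.01),(.595,.325,.18,.012),(.595,.325,.099,.012)])
im=robot.read_camera("scene");cv2.imwrite("pics/c8.png",im[180:330,20:320])
im=robot.read_camera("wrist");cv2.imwrite("pics/w8.png",im)
E
```

```text
[-0.03218923  0.04338776  0.00256317]
t 27.9 pos [ 0.599  -0.3509  0.1819] yaw -0.01 tilt [ 0.0024 -0.0017] F [-0.2  0.1 -4. ] open 0.0113
   (0.565, -0.2, 0.18) [ -36. -151.    2.] -0.01 | rows 4
   (0.565, 0.2, 0.18) [  -0. -200.   -0.] -0.01 | rows 4
   (0.565, 0.2, 0.18) [   1. -200.   -0.] -0.01 | rows 4
   (0.595, 0.325, 0.18) [  31. -125.   -0.] -0.0 | rows 3
   (0.595, 0.325, 0.099) [ 0.  0. 81.] -0.0 | rows 2
```

View pics/c8.png

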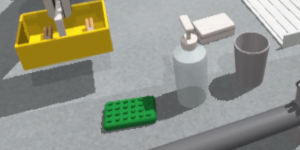

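The tub is lifted level and the pegs are visible inside. Carrying it over to the tray.

Request:
arm_command(increments="1 -3 -12 0 0;1 -9 -35 0 0;1 -16 -65 0 0;1 -23 -95 0 0;1 -30 -125 0 -0.01")

```text
t: 28.5
tool_pos: [0.5679, -0.2228, 0.1765]
orientation: [-3.14, 0.0, 0.004]
force: [0.0, -0.2, -3.3]
opening: 0.0115
gripper_force: 60.0
```

Request:
arm_command(increments="1 -3 -30 0 0;1 -4 -60 0 0;1 -4 -90 0 0;1 -4 -120 0 0;1 -4 -150 0 -0.01")

```text
t: 29.0
tool_pos: [0.5639, -0.073, 0.1768]
orientation: [-3.141, -0.016, 0.004]
force: [0.5, 0.4, -3.0]
opening: 0.0112
gripper_force: 60.0
```

Request:
arm_command(increments="1 0 -30 0 0;1 0 -60 0 0;1 0 -90 0 0;1 0 -120 0 0;1 0 -150 0 0")

```text
t: 29.5
tool_pos: [0.5623, 0.0766, 0.1768]
orientation: [-3.141, -0.016, 0.005]
force: [-0.6, -0.3, -3.5]
opening: 0.0116
gripper_force: 60.0
```

Request:
arm_command(increments="1 0 -30 0 0;1 2 -60 0 0;1 5 -90 0 0;1 8 -120 0 0;1 11 -145 0 0")

```text
t: 30.0
tool_pos: [0.5717, 0.2218, 0.1767]
orientation: [3.141, 0.017, -0.005]
force: [0.5, -0.1, -3.4]
opening: 0.0116
gripper_force: 60.0
```

Request:
arm_command(increments="1 4 -25 0 0;1 8 -50 0 0;1 12 -72 0 0;1 16 -90 0 0;1 18 -100 0 0")

```text
t: 30.5
tool_pos: [0.589, 0.3216, 0.1766]
orientation: [3.141, 0.018, -0.005]
force: [0.4, 0.4, -3.1]
opening: 0.0115
gripper_force: 60.0
```

Request:
arm_command(increments="1 0 0 0 0;1 0 0 0 0")

```text
t: 30.7
tool_pos: [0.59, 0.3195, 0.1777]
orientation: [3.141, 0.016, -0.002]
force: [0.4, -0.4, -3.1]
opening: 0.0112
gripper_force: 60.0
```

```bash
python3 - <<'E'
from h import *
from plant import robot
s=robot.read_state()
m=robot.camera_model("wrist");im=robot.read_camera("wrist");im2=robot.read_camera("side")
cv2.imwrite("pics/w9.png",cv2.hconcat([cv2.resize(im,(400,300)),cv2.resize(im2[195:345,155:355],(400,300),interpolation=cv2.INTER_CUBIC)]))
plan(s,[(.595,.325,.18,.012),(.595,.325,.101,.012)])
E
```

```text
t 30.7 pos [0.59   0.3195 0.1777] yaw 0.01 tilt [-0.0014 -0.001 ] F [ 0.4 -0.4 -3.1] open 0.0112
   (0.595, 0.325, 0.18) [ 5. -5. -2.] -0.0 | rows 1
   (0.595, 0.325, 0.101) [ 0.  0. 79.] -0.0 | rows 2
```

View pics/w9.png

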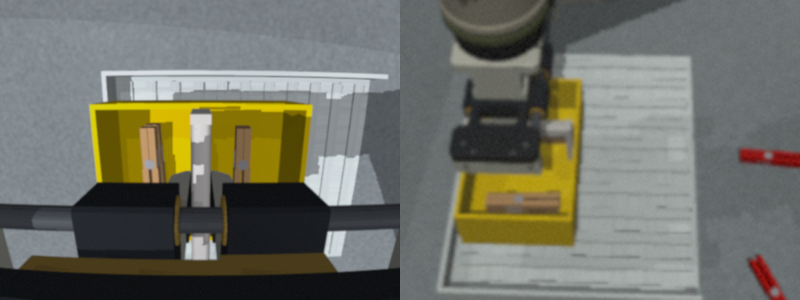

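The tub is level with its pegs, hovering inside the tray outline. The far upstand's top outer edge runs from (103,71) to (388,75) in the left half.

```bash
python3 - <<'E'
from h import *
from plant import robot
m=robot.camera_model("wrist")
a=p2w(m,np.array([[103,71.5],[388,75],[103,76.5]])*1.28,.038);print(a.round(4));d=a[0]-a[1];print(np.arctan2(-d[0],d[1]),np.linalg.norm(d))
E
```

```text
[[0.674  0.4278 0.038 ]
 [0.6764 0.1048 0.038 ]
 [0.6687 0.4281 0.038 ]]
0.007305106858164968 0.3230307398935288
```

Request:
arm_command(increments="1 1 -1 20 0;1 1 -1 40 0;1 1 -1 58 0;1 1 -1 70 0;1 1 -1 75 0")

```text
t: 31.3
tool_pos: [0.5908, 0.3203, 0.1016]
orientation: [3.14, 0.015, -0.004]
force: [-1.2, 0.3, -4.3]
opening: 0.0115
gripper_force: 60.0
```

Request:
arm_command(increments="1 0 0 1 0;1 0 0 1 0")

```text
t: 31.5
tool_pos: [0.5921, 0.3212, 0.1033]
orientation: [-3.141, -0.015, -0.001]
force: [0.4, 0.0, -3.3]
opening: 0.0116
gripper_force: 60.0
```

Request:
arm_command(increments="1 0 0 3 0;1 4 0 3 0;1 8 0 3 0;1 12 0 3 0;1 12 0 3 0")

```text
t: 32.0
tool_pos: [0.6045, 0.3212, 0.0999]
orientation: [-3.141, -0.015, -0.001]
force: [0.6, -0.5, -3.5]
opening: 0.0114
gripper_force: 60.0
```

Request:
arm_command(increments="1 1 0 0 0;1 2 0 0 0;1 3 0 0 0;1 3 0 0 0")

```text
t: 32.4
tool_pos: [0.6067, 0.3213, 0.0996]
orientation: [-3.142, -0.015, -0.0]
force: [0.3, -0.1, -4.4]
opening: 0.0115
gripper_force: 60.0
```

Request:
arm_command(increments="1 1 0 0 0;1 2 0 0 0;1 3 0 0 0;1 3 0 0 0")

```text
t: 32.8
tool_pos: [0.6098, 0.3213, 0.0997]
orientation: [-3.142, -0.015, -0.0]
force: [-0.1, -0.0, -3.9]
opening: 0.0114
gripper_force: 60.0
```

Request:
arm_command(increments="1 1 0 0 0;1 2 0 0 0;1 3 0 0 0;1 3 0 0 0")

```text
t: 33.2
tool_pos: [0.6129, 0.3213, 0.0997]
orientation: [-3.142, -0.015, -0.0]
force: [0.2, 0.8, -3.8]
opening: 0.0116
gripper_force: 60.0
```

Request:
arm_command(increments="1 0 -4 0 0;1 0 -8 0 0;1 0 -12 0 0;1 0 -15 0 0;1 0 -15 0 0")

```text
t: 33.7
tool_pos: [0.6124, 0.337, 0.0996]
orientation: [-3.141, -0.016, -0.0]
force: [-0.2, -0.2, -3.7]
opening: 0.0114
gripper_force: 60.0
```

Request:
arm_command(increments="1 0 -1 0 0;1 0 -2 0 0;1 0 -3 0 0;1 0 -3 0 0")

```text
t: 34.1
tool_pos: [0.6125, 0.3394, 0.0997]
orientation: [-3.142, -0.015, -0.0]
force: [0.3, -0.5, -4.4]
opening: 0.0117
gripper_force: 60.0
```

Request:
arm_command(increments="1 1 0 0 0;1 2 0 0 0;1 2 0 0 0")

```text
t: 34.4
tool_pos: [0.6144, 0.3393, 0.0995]
orientation: [3.141, 0.015, -0.001]
force: [-1.0, 0.0, -3.7]
opening: 0.0114
gripper_force: 60.0
```

Request:
arm_command(increments="1 0 -1 0 0;1 0 -2 0 0;1 0 -3 0 0;1 0 -3 0 0")

```text
t: 34.8
tool_pos: [0.6144, 0.3426, 0.0996]
orientation: [-3.141, -0.016, 0.0]
force: [-1.3, 0.9, -3.0]
opening: 0.0117
gripper_force: 60.0
```

Request:
arm_command(increments="1 1 0 0 0;1 2 0 0 0;1 2 0 0 0")

```text
t: 35.1
tool_pos: [0.6151, 0.3426, 0.0997]
orientation: [3.141, 0.016, -0.005]
force: [-9.5, 0.1, 1.8]
opening: 0.0113
gripper_force: 60.0
```

Request:
arm_command(increments="1 0 -1 0 0;1 0 -2 0 0;1 0 -2 0 0")

```text
t: 35.4
tool_pos: [0.615, 0.3431, 0.0997]
orientation: [3.139, 0.015, -0.006]
force: [-10.0, -7.4, 4.7]
opening: 0.0115
gripper_force: 60.0
```

Contact on both upstands (x -10 N, y -7 N). Setting it down and releasing.

Request:
arm_command(increments="1 0 0 1 0;1 0 0 2 0;1 0 0 2 0")

```text
t: 35.7
tool_pos: [0.6149, 0.3431, 0.0995]
orientation: [3.139, 0.015, -0.006]
force: [-17.9, -9.5, 14.7]
opening: 0.0115
gripper_force: 60.0
```

Request:
arm_command(increments="0.8 0 0 0 0;0.7 0 0 0 0;0.6 0 0 0 0;0.5 0 0 0 0;0.5 0 0 0 0", grip_force=25)

```text
t: 36.2
tool_pos: [0.6166, 0.3445, 0.0977]
orientation: [-3.141, -0.015, -0.001]
force: [-0.7, 0.5, 0.1]
opening: 0.0447
gripper_force: 0.0
```

Request:
arm_command(increments="0.5 0 0 -20 0;0.5 0 0 -50 0;0.5 -30 0 -90 0;0.5 -80 0 -110 0;0.5 -80 0 -110 0")

```text
t: 36.7
tool_pos: [0.5339, 0.3447, 0.2112]
orientation: [-3.139, -0.018, -0.004]
force: [0.3, -0.1, -0.1]
opening: 0.0467
gripper_force: 0.0
```

Request:
arm_command(increments="0.5 0 50 0 0;0.5 0 80 0 0;0.5 0 80 0 0;0.5 0 80 0 0")

```text
t: 37.1
tool_pos: [0.5376, 0.2633, 0.2076]
orientation: [-3.141, -0.013, -0.0]
force: [1.0, -0.1, 0.9]
opening: 0.0466
gripper_force: 0.0
```

```bash
python3 - <<'E'
from h import *
from plant import robot
s=robot.read_state();plan(s,[(.5,.26,.25,.012)])
m=robot.camera_model("wrist");im=robot.read_camera("wrist");cv2.imwrite("pics/w10.png",cv2.resize(im[:250],(800,391),interpolation=cv2.INTER_CUBIC))
E
```

```text
t 37.1 pos [0.5376 0.2633 0.2076] yaw 0.008 tilt [0.0001 0.0004] F [ 1.  -0.1  0.9] open 0.0466
   (0.5, 0.26, 0.25) [-38.   3. -42.] -0.0 | rows 2
```

View pics/w10.png

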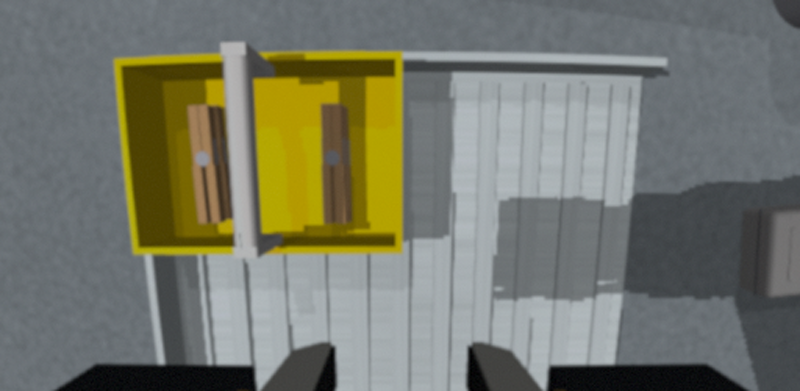

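The tub sits in the corner, flush along the far upstand (top edge y≈55) and the left one, with the pegs inside. Now the soap case.

```bash
python3 - <<'E'
from h import *
from plant import robot
s=robot.read_state();plan(s,[(.545,.07,.2,.8),(.557,-.05,.18,1.66)])
E
```

```text
t 37.15 pos [0.5375 0.2639 0.2075] yaw 0.009 tilt [0.0001 0.0005] F [-0.6 -0.4 -1.2] open 0.0464
   (0.545, 0.07, 0.2) [ 3. 97.  4.] -0.4 | rows 3
   (0.545, 0.07, 0.2) [-35.  91.   4.] -0.4 | rows 3
   (0.557, -0.05, 0.18) [-39.  46.  10.] -0.43 | rows 3
   (0.557, -0.05, 0.18) [-55.  26.  10.] -0.43 | rows 3
```

Request:
arm_command(increments="0 3 97 4 -0.4;0 3 97 4 -0.4;0 3 97 4 -0.4;0 3 97 4 -0.4")

```text
t: 37.55
tool_pos: [0.5415, 0.1664, 0.2034]
orientation: [-3.075, -0.64, 0.0]
force: [0.6, -0.9, -1.0]
opening: 0.0736
gripper_force: 0.0
```

Request:
arm_command(increments="0 -35 91 4 -0.4;0 -35 91 4 -0.4;0 -35 91 4 -0.4;0 -35 91 4 -0.4")

```text
t: 37.95
tool_pos: [0.5458, 0.0694, 0.1996]
orientation: [-2.888, -1.234, -0.0]
force: [0.5, 0.7, -0.3]
opening: 0.0931
gripper_force: 0.0
```

Request:
arm_command(increments="0 -39 46 10 -0.43;0 -39 46 10 -0.43;0 -39 46 10 -0.43;0 -39 46 10 -0.43")

```text
t: 38.35
tool_pos: [0.5521, 0.0107, 0.1895]
orientation: [-2.558, -1.822, -0.0]
force: [-0.2, -0.3, -0.1]
opening: 0.0931
gripper_force: 0.0
```

Request:
arm_command(increments="0 -55 26 10 -0.43;0 -55 26 10 -0.43;0 -55 26 10 -0.43;0 -55 26 10 -0.43;0 -55 26 10 -0.43")

```text
t: 38.85
tool_pos: [0.5589, -0.0498, 0.1798]
orientation: [-2.117, -2.321, -0.001]
force: [-0.3, -0.3, -0.6]
opening: 0.0931
gripper_force: 0.0
```

```bash
python3 - <<'E'
from h import *
from plant import robot
s=robot.read_state();plan(s,[])
m=robot.camera_model("wrist");im=robot.read_camera("wrist");cv2.imwrite("pics/w11.png",im)
np.save("m11.npy",m,allow_pickle=True)
E
```

```text
t 38.85 pos [ 0.5589 -0.0498  0.1798] yaw 1.663 tilt [0.0003 0.0003] F [-0.3 -0.3 -0.6] open 0.0931
```

View pics/w11.png

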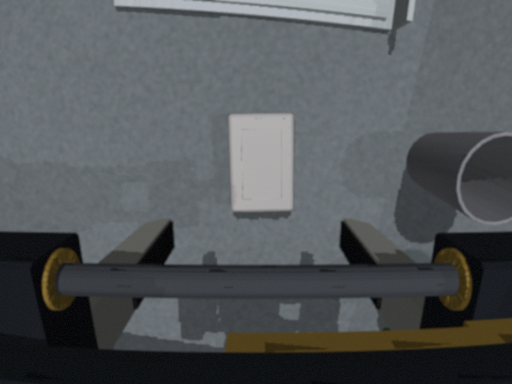

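The soap case top corners are at (230,114), (293,113), (293,210) and (233,212). The tumbler, at (490,175), is clear of it.

```bash
python3 - <<'E'
from h import *
from plant import robot
m=np.load("m11.npy",allow_pickle=True).item()
a=p2w(m,[[230,114],[293,113],[293,210],[232,212]],.034)[:,:2];c=a.mean(0);print(a.round(4),c.round(4))
for i,j in((3,0),(2,1)):
    d=a[j]-a[i];print(np.arctan2(d[1],d[0]).round(3),np.linalg.norm(d).round(4))
for i,j in((0,1),(3,2)):
    d=a[j]-a[i];print(np.arctan2(d[1],d[0]).round(3),np.linalg.norm(d).round(4))
s=robot.read_state();plan(s,[(c[0],c[1],.18,1.675),(c[0],c[1],.028,1.675),(c[0],c[1],.12,1.675),(.605,.16,.12,1.581),(.605,.16,.037,1.581)])
E
```

```text
[[ 0.5302  0.0127]
 [ 0.5854  0.0187]
 [ 0.5959 -0.0701]
 [ 0.5387 -0.0773]] [ 0.5625 -0.029 ]
1.664 0.0904
1.689 0.0893
0.108 0.0555
0.126 0.0577
t 38.9 pos [ 0.5588 -0.0499  0.1798] yaw 1.664 tilt [0.0004 0.0002] F [ 0.2 -0.1 -0.3] open 0.0928
   (np.float64(0.5625336525922953), np.float64(-0.028994914064590507), 0.18) [21.  6. -0.] -0.01 | rows 1
   (np.float64(0.5625336525922953), np.float64(-0.028994914064590507), 0.028) [  0.   0. 152.] -0.0 | rows 4
   (np.float64(0.5625336525922953), np.float64(-0.028994914064590507), 0.12) [  0.   0. -92.] -0.0 | rows 2
   (0.605, 0.16, 0.12) [184.  62.  -0.] 0.09 | rows 4
   (0.605, 0.16, 0.037) [ 0.  0. 83.] -0.0 | rows 2
```

Request:
arm_command(increments="0 21 5 20 -0.02;0 21 5 60 -0.02;0 21 5 100 -0.02;0 21 5 130 -0.02;0 21 5 148 -0.02", grip_force=25)

```text
t: 39.4
tool_pos: [0.5596, -0.0285, 0.0286]
orientation: [-2.089, -2.343, 0.003]
force: [0.3, 0.2, -0.1]
opening: 0.0929
gripper_force: 0.0
```

Request:
arm_command(increments="0 0 0 0 0;1 0 0 0 0;1 0 0 0 0;1 0 0 0 0;1 0 0 0 0")

```text
t: 39.9
tool_pos: [0.5623, -0.0299, 0.033]
orientation: [2.085, 2.348, 0.002]
force: [0.4, -0.1, -0.0]
opening: 0.0659
gripper_force: 0.0
```

Request:
arm_command(increments="1 0 0 0 0;1 0 0 0 0;1 0 0 0 0")

```text
t: 40.2
tool_pos: [0.562, -0.03, 0.0326]
orientation: [2.085, 2.349, 0.001]
force: [-0.8, 0.4, 6.5]
opening: 0.0597
gripper_force: 25.0
```

Request:
arm_command(increments="1 0 0 -15 0;1 0 0 -40 0;1 0 0 -65 0;1 0 0 -80 0;1 0 0 -80 0")

```text
t: 40.7
tool_pos: [0.5633, -0.0301, 0.1149]
orientation: [2.083, 2.346, 0.004]
force: [0.8, 0.3, -1.5]
opening: 0.06
gripper_force: 25.0
```

Request:
arm_command(increments="1 40 12 0 0.02;1 84 25 0 0.05;1 128 38 0 0.08;1 172 52 0 0.1;1 209 63 0 0.11")

```text
t: 41.2
tool_pos: [0.5983, 0.1874, 0.11]
orientation: [-2.211, -2.23, 0.002]
force: [-0.1, -0.8, -0.7]
opening: 0.0601
gripper_force: 25.0
```

Request:
arm_command(increments="1 0 0 0 0;1 0 0 0 0")

```text
t: 41.4
tool_pos: [0.5981, 0.1859, 0.1099]
orientation: [-2.208, -2.233, 0.004]
force: [0.3, 0.2, -1.8]
opening: 0.0597
gripper_force: 25.0
```

```bash
python3 - <<'E'
from h import *
from plant import robot
s=robot.read_state();plan(s,[(.6,.185,.041,1.581)])
m=robot.camera_model("wrist");im=robot.read_camera("wrist");cv2.imwrite("pics/w12.png",im)
np.save("m12.npy",m,allow_pickle=True)
E
```

```text
t 41.4 pos [0.5981 0.1859 0.1099] yaw 1.582 tilt [-0.0024 -0.0009] F [ 0.3  0.2 -1.8] open 0.0597
   (0.6, 0.185, 0.041) [-1.  2. 69.] 0.0 | rows 2
```

View pics/w12.png

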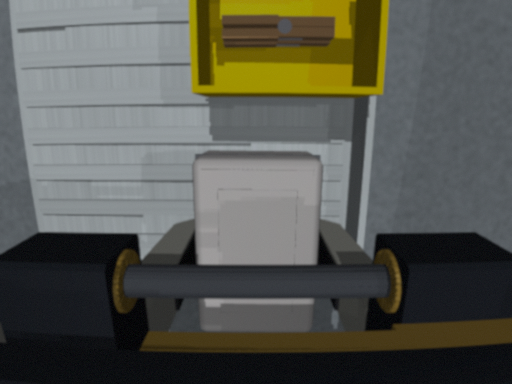

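The soap case is held square to the tub's edge (y≈93). Lowering and releasing it.

Request:
arm_command(increments="1 0 0 25 0;1 0 0 48 0;1 0 0 64 0;1 0 0 69 0;1 0 0 69 0")

```text
t: 41.95
tool_pos: [0.5987, 0.1841, 0.0421]
orientation: [-2.212, -2.23, 0.002]
force: [0.2, -0.9, -1.9]
opening: 0.0599
gripper_force: 25.0
```

Request:
arm_command(increments="1 0 0 0 0;0.2 0 0 0 0;0.2 0 0 0 0;0.2 0 0 0 0;0.2 0 0 0 0")

```text
t: 42.45
tool_pos: [0.5993, 0.1853, 0.043]
orientation: [2.211, 2.231, 0.001]
force: [-0.8, 0.2, -0.4]
opening: 0.0741
gripper_force: 0.0
```

Request:
arm_command(increments="0.2 0 0 -30 0;0.2 0 0 -65 0;1 0 -30 -65 0;1 0 -65 -65 0;1 0 -65 -65 0")

```text
t: 42.95
tool_pos: [0.5294, 0.1844, 0.1059]
orientation: [-2.208, -2.23, 0.007]
force: [0.3, 0.2, 0.1]
opening: 0.0549
gripper_force: 0.0
```

Request:
arm_command(increments="1 0 0 0 0;1 0 0 0 0;1 0 0 0 0;1 0 0 0 0;1 0 0 0 0")

```text
t: 43.45
tool_pos: [0.5346, 0.1845, 0.1076]
orientation: [2.212, 2.231, 0.0]
force: [-0.2, 0.1, -0.1]
opening: 0.0149
gripper_force: 0.0
```

```bash
python3 - <<'E'
from h import *
from plant import robot
s=robot.read_state();plan(s,[(.53,.18,.037,1.581)])
m=robot.camera_model("wrist");im=robot.read_camera("wrist");cv2.imwrite("pics/w13.png",im)
im2=robot.read_camera("side");cv2.imwrite("pics/s13.png",im2)
np.save("m13.npy",m,allow_pickle=True)
g=cv2.cvtColor(im,cv2.COLOR_BGR2HSV)
E
```

```text
t 43.45 pos [0.5346 0.1845 0.1076] yaw 1.58 tilt [0.0001 0.    ] F [-0.2  0.1 -0.1] open 0.0149
   (0.53, 0.18, 0.037) [-4. -5. 71.] -0.0 | rows 2
```

View pics/w13.png

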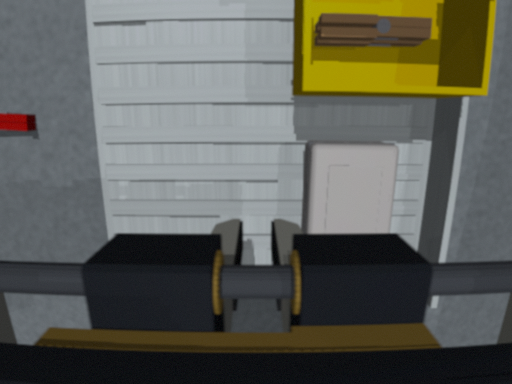

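The soap case lies flat and square on the ribs, with its top end at row 142. The fingers are to its near side. Pushing it toward the far upstand.

Request:
arm_command(increments="1 0 -5 0 0;1 0 -5 30 0;1 0 -5 55 0;1 0 -5 70 0;1 0 -5 70 0")

```text
t: 44.05
tool_pos: [0.5268, 0.184, 0.035]
orientation: [-2.21, -2.23, 0.007]
force: [0.1, -0.6, -0.2]
opening: 0.0004
gripper_force: 0.0
```

```bash
python3 - <<'E'
from h import *
from plant import robot
m=np.load("m13.npy",allow_pickle=True).item()
print(p2w(m,[[315,143],[390,143]],.042).round(4),p2w(m,[[297,94],[487,95]],.063).round(4))
plan(robot.read_state(),[])
E
```

```text
[[0.5726 0.232  0.042 ]
 [0.6221 0.2328 0.042 ]] [[0.5572 0.2615 0.063 ]
 [0.6701 0.2644 0.063 ]]
t 44.05 pos [0.5268 0.184  0.035 ] yaw 1.58 tilt [-0.0047 -0.0011] F [ 0.1 -0.6 -0.2] open 0.0004
```

Request:
arm_command(increments="1 0 10 0 0;1 0 20 0 0;1 0 28 0 0;1 0 36 0 0;1 0 44 0 0")

```text
t: 44.55
tool_pos: [0.5743, 0.185, 0.0382]
orientation: [2.211, 2.231, 0.001]
force: [-0.2, -1.0, 0.9]
opening: 0.0004
gripper_force: 0.5
```

Request:
arm_command(increments="1 0 5 0 0;1 0 10 0 0;1 0 13 0 0;1 0 13 0 0")

```text
t: 44.95
tool_pos: [0.5864, 0.185, 0.0376]
orientation: [2.211, 2.231, 0.0]
force: [0.3, 0.3, 0.1]
opening: 0.0006
gripper_force: 0.0
```

Request:
arm_command(increments="1 0 1 0 0;1 0 2 0 0;1 0 3 0 0;1 0 3 0 0")

```text
t: 45.35
tool_pos: [0.5891, 0.1851, 0.0376]
orientation: [-2.211, -2.231, -0.0]
force: [-0.3, 0.4, 0.6]
opening: 0.0005
gripper_force: 0.1
```

Request:
arm_command(increments="1 0 1 0 0;1 0 2 0 0;1 0 2 0 0")

```text
t: 45.65
tool_pos: [0.5913, 0.1851, 0.0377]
orientation: [2.211, 2.231, 0.0]
force: [0.1, 0.9, -0.1]
opening: 0.0005
gripper_force: 0.0
```

Request:
arm_command(increments="1 0 1 0 0;1 0 2 0 0;1 0 2 0 0")

```text
t: 45.95
tool_pos: [0.5933, 0.1851, 0.0377]
orientation: [2.211, 2.231, 0.0]
force: [-0.3, 0.4, 0.8]
opening: 0.0003
gripper_force: 0.0
```

Request:
arm_command(increments="1 0 1 0 0;1 0 2 0 0;1 0 2 0 0")

```text
t: 46.25
tool_pos: [0.5948, 0.1851, 0.0376]
orientation: [-2.211, -2.231, 0.001]
force: [-2.2, -0.2, 2.1]
opening: 0.0
gripper_force: 1.7
```

Request:
arm_command(increments="1 0 1 0 0;1 0 2 0 0;1 0 2 0 0")

```text
t: 46.55
tool_pos: [0.595, 0.1852, 0.0376]
orientation: [-2.209, -2.23, 0.006]
force: [-14.9, -1.6, 11.4]
opening: 0.0009
gripper_force: 7.5
```

Contact at about 15 N. Backing off, then going round to the soap case's right-hand end.

Request:
arm_command(increments="1 0 -15 0 0;1 0 -30 0 0;1 0 -30 -40 0;1 0 -30 -75 0;1 0 -30 -75 0")

```text
t: 47.05
tool_pos: [0.5712, 0.1858, 0.1192]
orientation: [2.207, 2.227, 0.014]
force: [0.9, 0.0, 1.1]
opening: 0.0004
gripper_force: 0.0
```

Request:
arm_command(increments="1 -40 30 0 0;1 -72 72 0 0;1 -72 72 0 0;1 -72 72 0 0")

```text
t: 47.45
tool_pos: [0.6404, 0.1123, 0.1117]
orientation: [-2.214, -2.229, 0.001]
force: [-0.6, -0.0, -0.3]
opening: 0.0005
gripper_force: 0.0
```

```bash
python3 - <<'E'
from h import *
from plant import robot
s=robot.read_state();plan(s,[(.638,.115,.038,1.581)])
im=robot.read_camera("wrist");cv2.imwrite("pics/w14.png",im)
np.save("m14.npy",robot.camera_model("wrist"),allow_pickle=True)
E
```

```text
t 47.45 pos [0.6404 0.1123 0.1117] yaw 1.578 tilt [-0.0005  0.    ] F [-0.6 -0.  -0.3] open 0.0005
   (0.638, 0.115, 0.038) [ 3. -2. 74.] -0.0 | rows 2
```

View pics/w14.png

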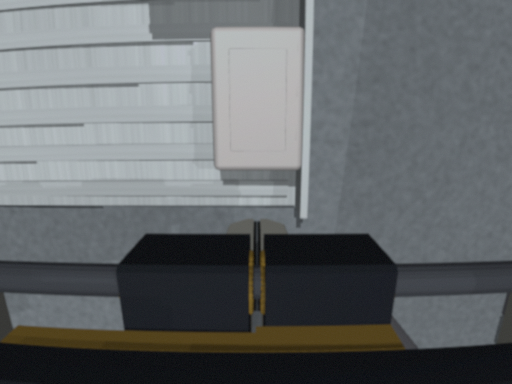

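The soap case is flush with the far upstand (edge at column 301, upstand at 304). The finger is at column 257, in line with its middle. Descending and pushing toward the tub.

Request:
arm_command(increments="1 0 0 30 0;1 0 0 55 0;1 0 0 73 0;1 0 0 73 0;1 0 0 73 0")

```text
t: 48.0
tool_pos: [0.6394, 0.1141, 0.0399]
orientation: [-2.21, -2.232, 0.0]
force: [0.1, -0.2, -0.1]
opening: 0.0002
gripper_force: 0.0
```

Request:
arm_command(increments="1 9 0 0 0;1 18 0 0 0;1 27 0 0 0;1 36 0 0 0;1 42 0 0 0")

```text
t: 48.5
tool_pos: [0.6395, 0.1568, 0.04]
orientation: [2.21, 2.232, 0.001]
force: [0.2, 0.8, 0.9]
opening: 0.0007
gripper_force: 0.4
```

Request:
arm_command(increments="1 2 0 0 0;1 4 0 0 0;1 5 0 0 0;1 5 0 0 0")

```text
t: 48.9
tool_pos: [0.6393, 0.1605, 0.0395]
orientation: [-2.211, -2.231, 0.0]
force: [0.2, 0.3, -0.6]
opening: 0.0004
gripper_force: 0.0
```

Request:
arm_command(increments="1 1 0 0 0;1 2 0 0 0;1 2 0 0 0")

```text
t: 49.2
tool_pos: [0.6392, 0.1624, 0.0395]
orientation: [-2.212, -2.231, 0.0]
force: [0.3, -0.2, -0.4]
opening: 0.0002
gripper_force: 0.3
```

Request:
arm_command(increments="1 1 0 0 0;1 2 0 0 0;1 2 0 0 0")

```text
t: 49.5
tool_pos: [0.6393, 0.1636, 0.0395]
orientation: [2.211, 2.231, -0.002]
force: [0.7, -4.4, -0.5]
opening: 0.0001
gripper_force: 2.5
```

Request:
arm_command(increments="1 1 0 0 0;1 1.5 0 0 0;1 1.5 0 0 0")

```text
t: 49.8
tool_pos: [0.6393, 0.1637, 0.0395]
orientation: [2.211, 2.229, -0.004]
force: [-2.1, -11.1, 0.5]
opening: 0.0005
gripper_force: 5.5
```

Request:
arm_command(increments="1 -15 0 0 0;1 -30 0 0 0;1 -40 0 -45 0;1 -40 0 -90 0;1 -40 0 -130 0")

```text
t: 50.3
tool_pos: [0.6398, 0.1248, 0.1717]
orientation: [2.213, 2.23, 0.001]
force: [0.6, -0.1, 0.3]
opening: 0.0001
gripper_force: 0.0
```

Request:
arm_command(increments="1 50 -40 -45 0;1 100 -40 -60 0;1 100 -40 -60 0;1 100 -40 -60 0;1 100 -40 -60 0")

```text
t: 50.8
tool_pos: [0.5988, 0.2253, 0.2297]
orientation: [2.21, 2.232, 0.001]
force: [-0.1, -0.5, 0.1]
opening: 0.001
gripper_force: 0.0
```

```bash
python3 - <<'E'
from h import *
from plant import robot
plan(robot.read_state(),[])
im=robot.read_camera("wrist");cv2.imwrite("pics/w15.png",cv2.resize(im,(800,600),interpolation=cv2.INTER_CUBIC))
np.save("m15.npy",robot.camera_model("wrist"),allow_pickle=True)
E
```

```text
t 50.8 pos [0.5988 0.2253 0.2297] yaw 1.581 tilt [ 0.0005 -0.0001] F [-0.1 -0.5  0.1] open 0.001
```

View pics/w15.png

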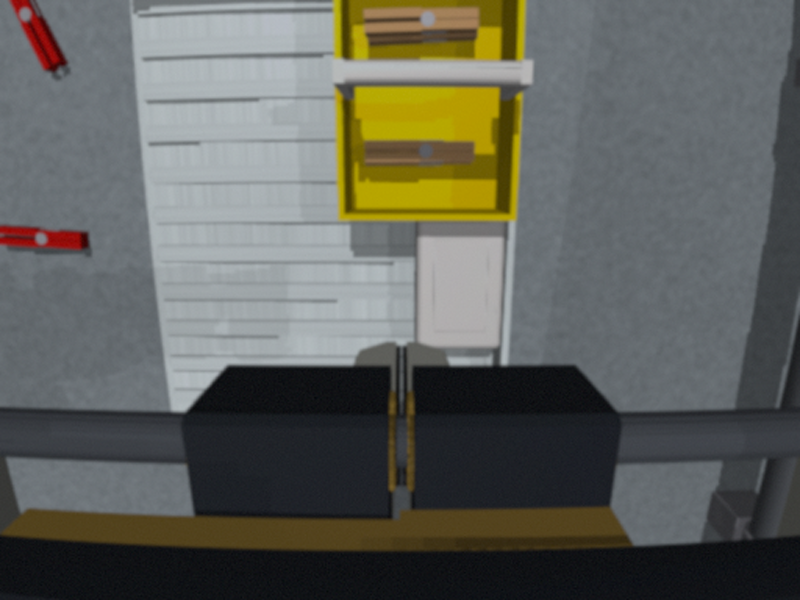

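The soap case sits against both the tub and the far upstand. One more look from above the tub to check its gaps.

Request:
arm_command(increments="1 45 30 -20 0;1 70 30 -40 0;1 70 30 -40 0;1 70 30 -40 0")

```text
t: 51.25
tool_pos: [0.6287, 0.2948, 0.2688]
orientation: [2.212, 2.231, -0.001]
force: [0.3, -0.1, -0.1]
opening: 0.0004
gripper_force: 0.0
```

```bash
python3 - <<'E'
from h import *
from plant import robot
plan(robot.read_state(),[])
im=robot.read_camera("wrist");cv2.imwrite("pics/w16.png",cv2.resize(im[20:245,170:470],(800,600),interpolation=cv2.INTER_CUBIC))
np.save("m16.npy",robot.camera_model("wrist"),allow_pickle=True)
E
```

```text
t 51.25 pos [0.6287 0.2948 0.2688] yaw 1.579 tilt [-0.0006 -0.0008] F [ 0.3 -0.1 -0.1] open 0.0004
```

View pics/w16.png

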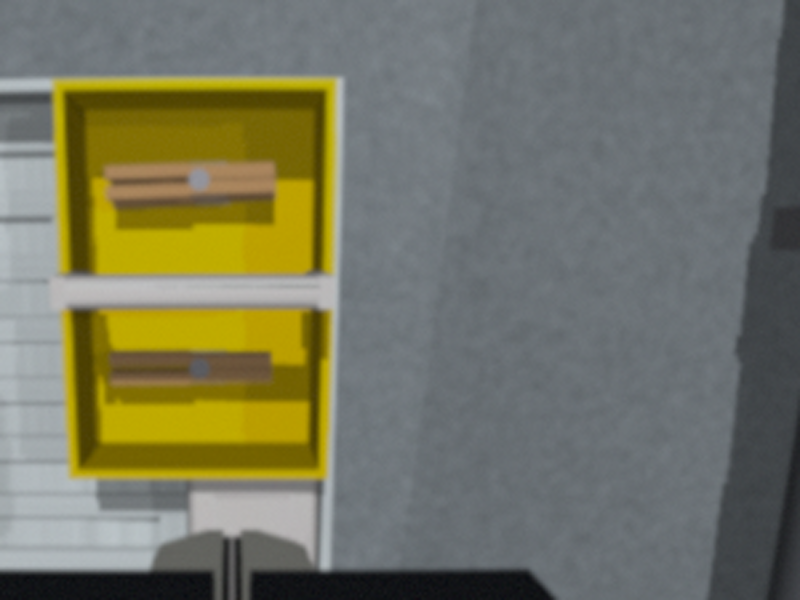

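```bash
python3 - <<'E'
from h import *
m=np.load("m16.npy",allow_pickle=True).item()
f=lambda P,z:p2w(m,np.array(P)*.375+[170,20],z)[:,:2]
a=f([[54,81],[337,80],[325,478],[71,478]],.063);print(a.round(4))
d=a[1]-a[2];print("tub yaw far side",np.arctan2(-d[0],d[1]));d=a[1]-a[0];print(np.arctan2(d[1],d[0]))
b=f([[344,77],[331,560],[0,78],[0,92]],.038);print(b.round(4));d=b[0]-b[1];print("upst",np.arctan2(-d[0],d[1]));d=b[0]-b[2];print(np.arctan2(d[1],d[0]))
E
```

```text
[[0.5592 0.4225]
 [0.6682 0.4234]
 [0.6685 0.2647]
 [0.5608 0.2638]]
tub yaw far side 0.0019612003544948403
0.00785538367263662
[[0.6739 0.4291]
 [0.6756 0.2181]
 [0.5317 0.4284]
 [0.5315 0.4228]]
upst 0.008096053940790592
0.005216918502530909
```

Both tub gaps measure about 1 mm or less, and it is square within about 0.01 rad. Handing in.

```bash
python3 -c "
from plant import robot
print(robot.close_job())"
```

```text
the job is handed in; nothing more can be done
None
```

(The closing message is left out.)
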